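# Load granite blanks from behind the mallets and slide them to carving

### The arm

A 7-joint arm with a two-finger parallel gripper is mounted at the origin on the work surface. World frame = base frame: x ahead of the robot, y to its left, z up, the work surface at z = 0. Lengths are in m, angles in rad, forces in N, time in s.
With the tool pointing down it reaches from about 0.4 to 0.85 m from the base axis. Payload 10.4 kg.
Tool frame: the origin (TCP) lies midway between the tips of the shut fingers; the grasp point (between the pads) lies 19 mm behind it (r.grasp_offset is the distance from the TCP to the grasp point, in m); x points along the fingers, y is the direction in which the jaws open and shut, and the axes are right-handed (so a half turn about x gives the same grasp; the last joint's range is limited). The gripper opens to 87 mm and grips with 3 to 60 N. Pads are 19 mm wide; open, the fingers measure 117 mm over their backs; the gripper's body (75 mm by 190 mm) begins 51 mm behind the grasp point.
Start: joints at [1.077, 0.332, -0.065, 1.46, 0.022, 1.35, -0.088], TCP at [0.284, -0.557, 0.223] pointing down, gripper open.
Joint ranges: [-2.6, 2.6], [-0.5, 2.12], [-1.47, 1.34], [0.16, 2.42], [-1.27, 4.41], [0.06, 2.06], [-2.6, 2.6]. Speed limits (rad/s): [2.22, 2.22, 2.79, 2.79, 3.14, 3.14, 3.14].

### API

Orientations are given as a unit quaternion [x, y, z, w].
In Python, from bench import r, vision, close_job gives the robot as it stands. The module is installed in compiled form; this text tells all that it offers.
- The arm moves only by the shell command python3 -m pendant 'ROWS' [OPENING] [FORCE]. ROWS is text: rows parted by semicolons, each of 6 numbers parted by spaces: the shift along the tool's x, y, z in units of 0.25 m (1.0 is 0.25 m), then the turn, a rotation vector about the tool's x, y, z in units of 1.5 rad (1.0 is 1.5 rad). A call has 1 to 8 rows; each row is the pose to reach, as a shift and turn from the pose commanded when the call began, along the tool's axes at that moment; what a row does not reach only later rows make up. A row lasts 1/10 s, in which the tool goes at most 50 mm and 8.59 degrees, less where a joint would pass 70% of its speed; a pose out of reach is approached as far as the arm can. A call with a number of a shift or a turn outside -1 to 1 is refused whole. A call with a gripper value outside its range is refused whole. OPENING is the gripper command: -1 is shut, 1 is fully open, values between are in proportion, set as the call begins (- or left out, the last holds). The fingers move at their own pace and stop on an object; FORCE is the grip in N (left out, the last holds). Time passes only in rows, so rows that repeat a pose let the fingers close. It gives the time, the measured TCP pose, the force and the opening at its end, in the units of the state.
- r.read_state(): the state, without advancing time (a new reading comes with each control period).
- vision.camera(name): name is "scene" or "top" or "wrist"; returns (picture, depth): 480x640x3 uint8, blue, green, red; 480x640 float32, m along the optical axis (not along the pixel's ray), 0 where there is no reading.
- vision.get_calibration(name): a dict with "camera_matrix" (3x3 intrinsics, pixels), "rvec" (rotation vector, rad) and "tvec" (3), from world to camera coordinates, as OpenCV has them. Camera axes: x right, y down, z forward; pixel columns grow to the right and rows downward; lengths in m; the calibration is good to about 2 mm. A picture is of the moment at which its call begins: read the wrist's pose just before it. get_calibration takes no time and is no camera call; for the wrist camera it gives the pose at the moment of the call.
- close_job(): hands the job in, once; it reports no verdict.
The state is a dict: "time": time; "joint_positions": joint angles; "joint_vel": joint speeds; "joint_torque": joint torques, N m; "ee_pos": TCP position; "eef_rot": TCP orientation; "ft_force": force on the tool from outside, world axes, zero at the start; "torque": the same for the moment, N m; "width": finger opening in m.
Only numpy, scipy, OpenCV 4.12 (cv2) and the standard library are available. Lean on these libraries where they do the work, as an engineer would, in place of code of your own. Each camera call takes 0.05 s, during which the arm holds its last target. There are 200 camera calls.

### The job

Load every granite blank in the stock rack onto the green carrier while it stands at the loading (left) end of its rail, one blank flat in each pocket with its carved face up; a mallet standing in front of a blank has to be moved out of the way first (the cork mat is free for that). With all the blanks aboard, slide the carrier to the next station, where it clicks into its detent at the red mark, and leave it there. At the end every mallet stands upright on its head again just where it stood at the start, and the chisel, brush, cobble, pot and wooden wedge lie undisturbed.

Things in the scene. Friction and masses are not known exactly. Their poses are not given: they have to be found in the camera images.
- rack: fixed plywood stock rack, 165 (x) x 238 (y) x 58 mm high; origin: centre of the underside. Three bays, open above: lanes along x, 66 mm wide between 10 mm walls, centres at y = +76, 0, -76 mm, floor 10 mm above the origin; lips 6 mm thick, 8 mm over the floor, close each bay at front (-x) and back. In every bay a mallet stands at about x = -46 mm; close behind it there may be a blank
- mallet_beech: loose carver's mallet with a pale beech head, standing on its head in a rack bay, about 0.35 kg: head a 56 mm diameter, 62 mm high cylinder; above it an upright round wooden handle of 24 mm diameter up to 152 mm height with a thin red band. Origin: centre of the head's underside, z up the handle
- mallet_dark: loose carver's mallet with a dark wood head, standing on its head in a rack bay, about 0.35 kg: head a 56 mm diameter, 62 mm high cylinder; above it an upright round wooden handle of 24 mm diameter up to 152 mm height with a thin red band. Origin: centre of the head's underside, z up the handle
- mallet_steel: loose carver's mallet with a steel head, standing on its head in a rack bay, about 0.35 kg: head a 56 mm diameter, 62 mm high cylinder; above it an upright round wooden handle of 24 mm diameter up to 152 mm height with a thin red band. Origin: centre of the head's underside, z up the handle
- blank_grey: loose pale grey granite blank, 52 x 52 mm, 44 mm high, about 0.32 kg, a round carved rosette on the top face (raised 2 mm, look only). Origin: centre of the underside, z up. Starts in a rack bay (about rack x = +18 mm) hidden behind a mallet, with no room for a finger between them or at the bay walls. May be absent (None from the start)
- blank_black: loose black granite blank, 52 x 52 mm, 44 mm high, about 0.32 kg, a round carved rosette on the top face (raised 2 mm, look only). Origin: centre of the underside, z up. Starts in a rack bay (about rack x = +18 mm) hidden behind a mallet, with no room for a finger between them or at the bay walls. May be absent (None from the start)
- blank_red: loose red-brown granite blank, 52 x 52 mm, 44 mm high, about 0.32 kg, a round carved rosette on the top face (raised 2 mm, look only). Origin: centre of the underside, z up. Starts in a rack bay (about rack x = +18 mm) hidden behind a mallet, with no room for a finger between them or at the bay walls. May be absent (None from the start)
- rail: fixed slide base 100 x 470 mm with two steel rails along its y (roughly world y). Origin: centre of the underside. On its front (-x) edge are three small marks: white (loading, y = +85 mm), red (next station, y = -65 mm), white (a farther station at the end, y = -115 mm)
- carrier (a joint): travel of the green carrier along the rail to the rail's -y, m: 0 at the loading end, hard stop at 0.200. Starts between 0 and 0.04 and may be loaded there. Slides with about 2 N; a sprung ball clicks in and holds it at 0.150 (the next station: red pointer on the carrier's front edge level with the red mark); passing in or out takes about 4 N more
- carrier_deck (a point): centre of the carrier's green deck top, 40 mm above the rail's origin; axes as the rail. The deck has three pockets in a row along y, each 64 x 64 mm inside, with aluminium lips 6 mm thick and 14 mm high all round
- pocket0 (a point): centre of the floor of the pocket at deck y = +70 mm; axes as the rail
- pocket1 (a point): the same for the middle pocket
- pocket2 (a point): the same for the pocket at deck y = -70 mm
- post_top (a point): top of the carrier's black push post: upright, 18 mm diameter, 75 mm high above the deck, rigidly fixed at the carrier's +y (trailing) end, 126 mm from the deck centre. It can be pinched from above or pushed
- mat: fixed cork mat, 200 (x) x 120 (y) mm, 3 mm thick, empty, at one side of the rack. Origin: centre of the underside
- toolbox: fixed open wooden tool box 200 (x) x 120 (y) x 65 mm, on the other side of the rack; not used. Origin: centre of the underside
- chisel: loose chisel, 190 mm long, lying along its x behind the rack; leave alone
- brush: loose brush, 170 mm long, lying along its x; leave alone
- cobble: loose stone cobble, 90 x 60 x 50 mm; origin under its centre; leave alone
- pencil_pot: loose blue pot, 70 mm diameter, 85 mm high; origin under its centre; leave alone
- wedge: loose dark wooden wedge, 80 x 35 x 25 mm; origin under its centre; leave alone
Things that resemble listed ones, but are neither listed nor needed, are in the scene too. What is shaped like the mallet_steel but pink or purple is not meant.

How it is judged:
By the outcome, as a careful person would: the job done as asked, in the order asked, and still so for the second after the job is handed in, with the robot touching nothing.
Of blank_grey, blank_black, blank_red only 2 to 3 are there at a start; the rules pass over those that are not, and their reading is None.
At some moment in a run one of blank_grey, blank_black, blank_red, mallet_beech, mallet_dark, mallet_steel may be knocked a few centimetres aside while the robot is not near it.
It also fails if it takes over 210 s, if anything falls off the work surface, if the arm or the gripper's body presses on something with over 40 N, if the wrist force passes 120 N, or if a joint passes its speed limit or range.

## Working session

There is one attempt and no reset: what is moved stays moved. The work goes in short steps, Python scripts to look and compute and a shell command to move; the robot and the scene stay as the last step left them, time stands still between calls to the robot, and variables do not carry over. Pictures are saved under pics/ and viewed, about 12 in all and at most 16, crops included, and the job is handed in when it is done.

```bash
mkdir -p pics
cat > h.py <<'E'
import numpy as np, cv2
from bench import r, vision
from scipy.spatial.transform import Rotation as R
def cam(n, f=None):
    c=vision.get_calibration(n); p,d=vision.camera(n)
    if f: cv2.imwrite('pics/'+f+'.png',p); np.savez('pics/'+f+'.npz',p=p,d=d,K=c['camera_matrix'],rv=c['rvec'],t=c['tvec'])
    return p,d,c
def world(d,c):
    K=np.array(c['camera_matrix']);Rm=cv2.Rodrigues(np.array(c['rvec'],float))[0];t=np.array(c['tvec']).ravel()
    v,u=np.indices(d.shape)
    P=np.stack([(u-K[0,2])/K[0,0]*d,(v-K[1,2])/K[1,1]*d,d],-1)
    W=(P-t)@Rm; W[d<=0]=np.nan
    return W
def proj(X,c):
    return cv2.projectPoints(np.array(X,float).reshape(-1,1,3),np.array(c['rvec'],float),np.array(c['tvec'],float),np.array(c['camera_matrix']),None)[0].reshape(-1,2)
def st():
    s=r.read_state(); print('t',round(s['time'],2),'p',np.round(s['ee_pos'],4),'F',np.round(s['ft_force'],1),'w',round(float(s['width']),4),'R',np.round(R.from_quat(s['eef_rot']).as_matrix(),3).tolist(),'q',np.round(s['joint_positions'],2))
    return s
E
python3 - <<'E'
from h import *
s=st(); print(r.grasp_offset)
for n in('scene','top'):
    p,d,c=cam(n,n+'0'); K=np.array(c['camera_matrix']);Rm=cv2.Rodrigues(np.array(c['rvec'],float))[0]
    print(n,K[0,0],-Rm.T@np.array(c['tvec']).ravel(),Rm[2])
E
```

```text
t 0.0 p [ 0.2833 -0.5567  0.2218] F [ 0.6 -0.4  0.4] w 0.087 R [[-0.001, 0.454, -0.891], [0.001, -0.891, -0.454], [-1.0, -0.001, 0.0]] q [ 1.08  0.33 -0.06  1.46  0.02  1.35 -0.09]
0.0187
scene 577.8194863236765 [ 1.17322683 -0.55647707  1.22290435] [-0.4392959   0.42880054 -0.78939801]
top 483.97921584617444 [0.33151758 0.03676497 1.287116  ] [ 0.18475353 -0.00594559 -0.9827669 ]
```

View pics/scene0.png

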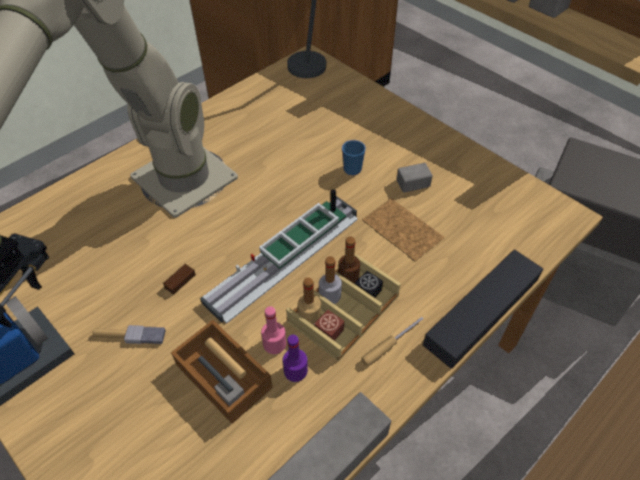

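View pics/top0.png

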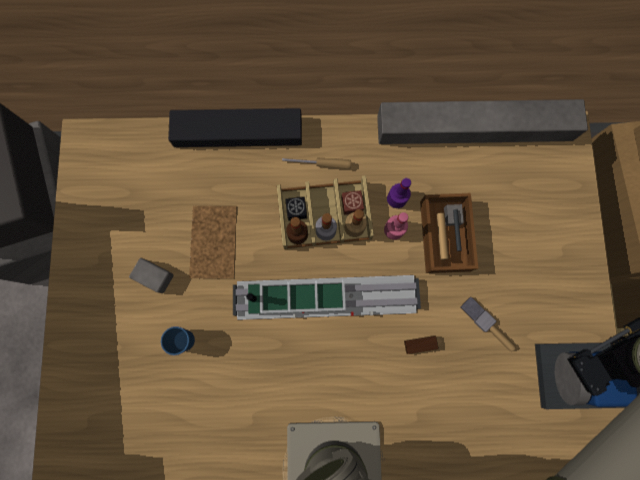

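The scene view shows the arm at upper left, with the rail and green carrier in the middle. In the top view (up is +x, left is +y):

- **Rack:** centred at about (325,213).
- **Mallets:** dark at (297,232), steel at (326,232) and beech at (356,225).
- **Blanks:** black at (296,207) and red at (353,201). The middle bay looks empty.
- **Look-alikes:** pink at (396,229) and purple at (400,193) stand outside the rack, so they aren't mine.
- **Carrier and post:** the carrier is near the left end of the rail, with the black post at (251,297).
- **Mat:** at (214,242).

Next I'll measure these.

```bash
cat > m.py <<'E'
from h import *
def load(f):
    z=np.load('pics/'+f+'.npz'); c=dict(camera_matrix=z['K'],rvec=z['rv'],tvec=z['t']); return z['p'],world(z['d'],c),c
def rect(m,W,name):
    P=W[m]; 
    if len(P)<8: print(name,'few',len(P)); return
    r_=cv2.minAreaRect((P[:,:2]*1000).astype(np.float32)); print(name,len(P),'rect c',np.round(r_[0],1),'size',np.round(r_[1],1),'ang',round(r_[2],2),'z',np.round(np.percentile(P[:,2],[5,50,95])*1000,1),'mean',np.round(P[:,:2].mean(0)*1000,1))
E
python3 - <<'E'
from m import *
for n in('top0','scene0'):
    p,W,c=load(n); hsv=cv2.cvtColor(p,cv2.COLOR_BGR2HSV); H,S,V=[hsv[...,i].astype(int) for i in range(3)]
    x,y,z=W[...,0],W[...,1],W[...,2]
    print(n,'table z',np.nanmedian(z[(abs(z)<.03)&(x>.3)&(x<.8)]))
    rect((H>60)&(H<90)&(S>90)&(x>.25)&(x<.6)&(z>.02)&(z<.06),W,'green')
    rect((x>.3)&(x<.52)&(z>.01)&(z<.062)&(y>-.3)&(y<.36)&(S<70),W,'rail/steel')
    reg=(x>.45)&(x<.72)&(y>-.1)&(y<.16)
    rect(reg&(z>.05)&(z<.0615)&(H>12)&(H<32),W,'rack top')
    for k,yc in (('dark',.10),('steel',.03),('beech',-.05)):
        rect(reg&(z>.12)&(abs(y-yc)<.035),W,k+' handle>.12')
        rect(reg&(z>.155)&(abs(y-yc)<.035),W,k+' handletop')
    rect((x>.3)&(x<.5)&(z>.085)&(y>.1)&(y<.35),W,'post')
    rect((abs(z-.003)<.004)&(S>110)&(V<190)&(x>.42)&(x<.66)&(y>.2)&(y<.36),W,'mat?')
    rect(reg&(z>.05)&(z<.061)&(V<60)&(S<80),W,'blackblank')
    rect(reg&(z>.05)&(z<.061)&((H<8)|(H>172))&(S>60),W,'redblank')
E
python3 - <<'E'
import cv2
p=cv2.imread('pics/top0.png')[160:330,180:440]
q=cv2.imread('pics/scene0.png')[180:370,190:450]
cv2.imwrite('pics/a.png',cv2.resize(p,None,fx=3,fy=3,interpolation=2)); cv2.imwrite('pics/b.png',cv2.resize(q,None,fx=3,fy=3,interpolation=2))
E
```

```text
top0 table z 0.001499990747899983
green 1809 rect c [426.1  92.2] size [237.2  69.6] ang 89.73 z [37.2 41.  45. ] mean [429.3  89.6]
rail/steel 3158 rect c [425.6  66.4] size [127.2 597.5] ang 4.78 z [10.4 27.  56.7] mean [430.1  -8.8]
rack top 816 rect c [588.5  17.5] size [262.7 235.9] ang 0.52 z [52.7 57.8 60.9] mean [646.7  36.8]
dark handle>.12 112 rect c [598.9  85.3] size [22.6 22.5] ang 53.29 z [124.1 160.7 165.9] mean [596.5  84.7]
dark handletop 77 rect c [599.   85.4] size [22.  22.4] ang 45.33 z [158.6 162.  166.3] mean [598.8  85.2]
steel handle>.12 110 rect c [607.1   9.7] size [21.8 22.5] ang 89.5 z [126.7 161.1 165.3] mean [605.2  10.1]
steel handletop 82 rect c [607.1   9.8] size [21.6 22.6] ang 88.84 z [157.1 162.5 165.4] mean [607.2  10.1]
beech handle>.12 111 rect c [615.6 -67.1] size [22.2 23.2] ang 88.81 z [126.3 160.2 166.8] mean [613.2 -66. ]
beech handletop 78 rect c [616.1 -67.6] size [20.7 23.7] ang 45.15 z [157.4 162.5 167.1] mean [615.4 -66.9]
post 55 rect c [426.7 199.4] size [16.6 15.2] ang 86.83 z [ 89.4 114.8 118.9] mean [426.7 198.2]
mat? 3859 rect c
[... 965 characters left out ...]
t c [608.1   7.3] size [20.8 24.7] ang 45.17 z [157.5 161.7 165.8] mean [608.4   7. ]
beech handle>.12 179 rect c [616.4 -69.3] size [23.5 24. ] ang 42.2 z [123.7 153.3 165.2] mean [619.7 -72. ]
beech handletop 88 rect c [616.1 -68.8] size [22.1 23.2] ang 30.77 z [156.1 161.6 166. ] mean [617.3 -70. ]
post 75 rect c [377.  266.6] size [ 14.8 195.9] ang 36.23 z [ 86.1 107.  119. ] mean [425.5 201. ]
mat? 2270 rect c [540.3 280. ] size [159.8 239.4] ang 89.97 z [-0.5  2.9  6.3] mean [558.6 291.2]
blackblank 133 rect c [665.9  85.3] size [51.9 51.5] ang 6.88 z [51.4 54.6 59.1] mean [668.8  81.6]
redblank 370 rect c [654.5  -7.8] size [ 59.3 185.3] ang 24.75 z [51.4 55.3 59.3] mean [681.1 -64.8]
```

View pics/a.png

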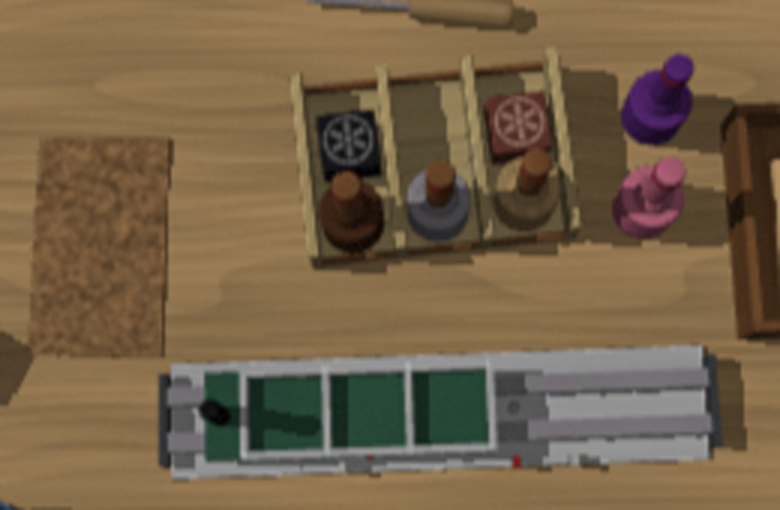

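View pics/b.png

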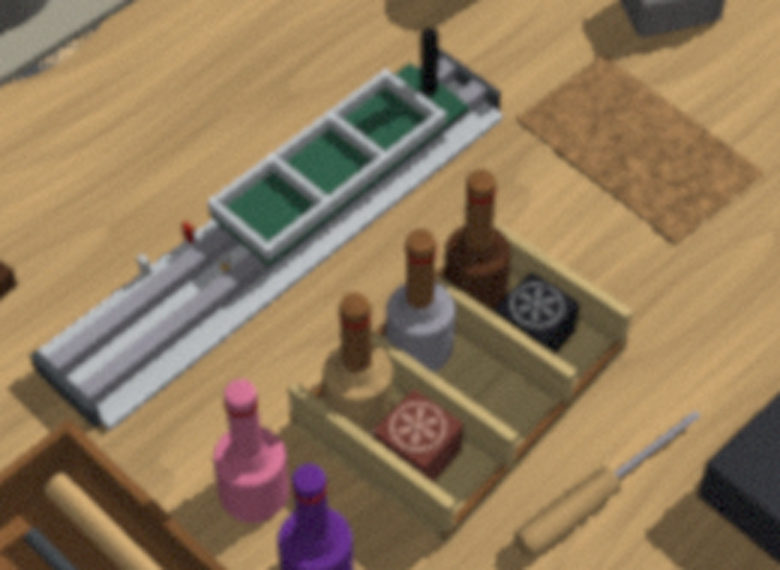

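Two candidates are confirmed: black in the left bay behind the dark mallet, and red in the right bay behind the beech one. The middle bay is empty, so grey is absent. The crops show the three pockets empty, and the pink and purple look-alikes outside the rack. I'll raise the arm and move towards the dark mallet for a close look.

```bash
cat > d.py <<'E'
import sys
from h import *
x,y,z,yaw=map(float,sys.argv[1:5]) # mm, deg of tool y from world x
s=r.read_state(); Rm=R.from_quat(s['eef_rot'])
a=np.radians(yaw); T=R.from_matrix(np.array([[0,np.cos(a),np.sin(a)],[0,np.sin(a),-np.cos(a)],[-1,0,0]]))
dp=Rm.inv().apply(np.array([x,y,z])/1e3-s['ee_pos'])/.25
rv=(Rm.inv()*T).as_rotvec()/1.5
print('ROW',*np.round(dp,3),*np.round(rv,3),'| t',round(s['time'],1),'p',np.round(np.array(s['ee_pos'])*1e3,1),'F',np.round(s['ft_force'],1),'w',round(float(s['width'])*1e3,1))
E
python3 -m pendant '-0.32 0 0 0 0 0;-0.32 -0.3 -0.4 -0.1 0 0;-0.32 -0.8 -1 -0.4 0 0;-0.32 -0.8 -1 -0.4 0 0;-0.32 -0.8 -1 -0.4 0 0;-0.32 -0.8 -1 -0.4 0 0;-0.32 -0.8 -1 -0.4 0 0;-0.32 -0.8 -1 -0.4 0 0'; python3 d.py 540 84 340 6.3
```

```text
time: 0.9
ee_pos: [0.4175, -0.2606, 0.303]
eef_rot: [0.607, 0.362, -0.607, 0.363]
ft_force: [1.3, -1.0, 0.0]
width: 0.0868
ROW -0.147 -0.223 -1.446 -0.403 -0.0 -0.001 | t 0.9 p [ 417.5 -260.6  303. ] F [ 1.3 -1.   0. ] w 86.8
```

```bash
python3 -m pendant '-0.15 -0.15 -0.95 -0.4 0 0;-0.15 -0.15 -0.95 -0.4 0 0;-0.15 -0.15 -0.95 -0.4 0 0;-0.15 -0.15 -0.95 -0.4 0 0;-0.15 -0.15 -0.95 -0.4 0 0;-0.15 -0.15 -0.95 -0.4 0 0;-0.15 -0.15 -0.95 -0.4 0 0'; python3 d.py 560 40 340 6.3
python3 - <<'E'
from h import *
p,d,c=cam('wrist','w1'); Rm=cv2.Rodrigues(np.array(c['rvec'],float))[0]
print(-Rm.T@np.array(c['tvec']).ravel(),Rm[2],np.array(c['camera_matrix'])[0,0]); st()
E
```

```text
time: 1.6
ee_pos: [0.4966, -0.0381, 0.3398]
eef_rot: [0.474, 0.525, -0.474, 0.525]
ft_force: [-0.4, -0.6, -0.5]
width: 0.0867
ROW -0.001 0.284 -0.285 -0.005 -0.0 0.0 | t 1.6 p [496.6 -38.1 339.8] F [-0.4 -0.6 -0.5] w 86.7
[0.48687367 0.04391337 0.50171641] [ 0.03142847 -0.29825865 -0.95396752] 340.71175963773936
t 1.65 p [ 0.4963 -0.0395  0.3396] F [-1.3 -0.4 -0.4] w 0.087 R [[-0.001, 0.995, 0.1], [-0.0, 0.1, -0.995], [-1.0, -0.001, 0.0]] q [ 0.57  0.05 -0.59  1.56  0.03  1.54  0.07]
```

View pics/w1.png

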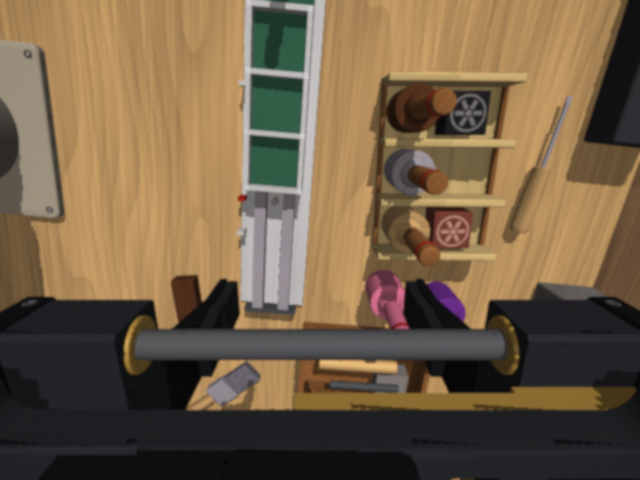

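The wrist view shows the whole rack: dark mallet top at (445,101), black blank at (468,113), steel top at (432,180), beech top at (428,252) and red blank at (452,230). The pockets are in the column at about x=278. I'll fit all of these from this picture.

Run:
```python
from m import *
p,W,c=load('w1'); hsv=cv2.cvtColor(p,cv2.COLOR_BGR2HSV); H,S,V=[hsv[...,i].astype(int) for i in range(3)]
x,y,z=W[...,0],W[...,1],W[...,2]; v,u=np.indices(z.shape)
ok=v<280
for k,b in (('dark',(430,460,85,120)),('steel',(415,450,165,195)),('beech',(410,442,238,265))):
    m=(u>b[0])&(u<b[1])&(v>b[2])&(v<b[3]); rect(m&(z>.157),W,k+' top')
rect((u>430)&(u<500)&(v>85)&(v<140)&(V<75)&(S<90)&(z>.045)&(z<.062),W,'black')
rect((u>425)&(u<480)&(v>205)&(v<255)&(S>70)&((H<9)|(H>172))&(z>.045)&(z<.062),W,'red')
for k,a in (('w+',(70,85)),('w1',(138,148)),('w2',(196,208)),('w-',(250,262))):
    m=(u>400)&(u<530)&(v>a[0])&(v<a[1])&(z>.054)&(z<.062)&(H>12)&(H<32); rect(m,W,k)
g=((H>55)&(H<95)&(S>80)&ok&(u>235)&(u<325)).astype(np.uint8)
n,l,stt,ce=cv2.connectedComponentsWithStats(g)
for i in range(1,n):
    if stt[i,4]>300: print(stt[i]); rect((l==i)&(z>.025)&(z<.05),W,'pocket')
rect(ok&(u>235)&(u<330)&(z>.047)&(z<.062),W,'lips')
rect(ok&(x<.45)&(u>225)&(u<250)&(((H<6)|(H>174))&(S>150)),W,'redmark')
# rail edge line: pixels right edge
m=ok&(u>240)&(u<330)&(z>.006)&(z<.03)
for a in range(0,300,60):
    mm=m&(v>=a)&(v<a+60)
    if mm.sum()>50: print(a,np.round([np.nanpercentile(x[mm],2),np.nanpercentile(x[mm],98),np.nanmedian(y[mm])],4))
print('table',np.nanmedian(z[(abs(z)<.03)&(u>330)&(u<370)&ok]))
```

```text
dark top 540 rect c [597.4  83.5] size [22.5 22.6] ang 5.56 z [159.4 161.5 162.9] mean [597.   83.5]
steel top 450 rect c [605.9   8.3] size [22.6 23.2] ang 11.18 z [159.1 161.5 162.7] mean [605.4   8.6]
beech top 366 rect c [614.1 -67.6] size [22.2 21. ] ang 5.91 z [158.6 161.4 162.8] mean [613.5 -67.6]
black 1046 rect c [664.1  85.6] size [52.3 50. ] ang 5.69 z [52.2 54.4 56.5] mean [664.7  84. ]
red 1400 rect c [677.  -63.8] size [51.8 51.5] ang 6.16 z [50.9 54.6 56.5] mean [675.7 -61.8]
w+ 1173 rect c [649.6 124.8] size [149.4  10.1] ang 5.53 z [55.7 57.6 59.1] mean [649.2 124.6]
w1 935 rect c [659.3  49.1] size [143.    9.8] ang 5.79 z [56.  57.6 59.2] mean [660.3  49.7]
w2 789 rect c [669.6 -25.6] size [138.6  10.4] ang 5.02 z [55.8 57.6 59.1] mean [669.8 -25.3]
w- 497 rect c [ 679.3 -100.7] size [131.1  10.3] ang 5.4 z [55.8 57.6 59. ] mean [688.6 -99.5]
[ 253   11   53   60 2805]
pocket 2797 rect c [426.4 143.4] size [61.  59.6] ang 0.56 z [38.  39.5 41. ] mean [426.3 143.9]
[ 252   76   50   56 2477]
pocket 2471 rect c [427.5  72.3] size [60.8 61.4] ang 0.86 z [38.1 39.5 41. ] mean [427.5  72.7]
[ 251  137   47   49 2089]
pocket 2081 rect c [428.7   1.4] size [60.3 59.7] ang 1.18 z [38.  39.4 40.9] mean [428.7   1.9]
lips 3396 rect c [427.9  72.4] size [ 76.4 216.1] ang 0.95 z [49.7 53.3 54.9] mean [426.6  83.5]
redmark 31 rect c [384.9 -54.4] size [6.6 6. ] ang 0.02 z [17.8 26.9 28.5] mean [385.4 -54.2]
0 [0.377  0.4762 0.1685]
60 [0.3784 0.4773 0.0966]
120 [0.3795 0.4788 0.0183]
180 [ 0.383   0.4786 -0.0763]
240 [ 0.3845  0.4795 -0.1467]
table -0.00037130144047816657
```

```bash
python3 d.py 597.5 83.5 230 5.8
```

```text
ROW 0.438 0.452 -0.449 -0.001 0.0 0.001 | t 1.6 p [496.3 -39.5 339.6] F [-1.3 -0.4 -0.4] w 87.0
```

```bash
python3 -m pendant '0.2 0.45 -0.45 0 0 0;0.2 0.45 -0.45 0 0 0;0.2 0.45 -0.45 0 0 0;0.44 0.452 -0.449 0 0 0;0.44 0.452 -0.449 0 0 0;0.44 0.452 -0.449 0 0 0;0.44 0.452 -0.449 0 0 0'; python3 d.py 597.5 83.5 118 5.8
```

```text
time: 2.35
ee_pos: [0.598, 0.082, 0.2315]
eef_rot: [0.475, 0.523, -0.475, 0.524]
ft_force: [-0.1, -0.8, 1.1]
width: 0.0868
ROW 0.454 -0.002 -0.007 -0.003 0.001 -0.001 | t 2.4 p [598.   82.  231.5] F [-0.1 -0.8  1.1] w 86.8
```

```bash
python3 -m pendant '0.2 0 -0.005 0 0 0;0.4 0 -0.005 0 0 0;0.454 0 -0.005 0 0 0;0.454 0 -0.005 0 0 0;0.454 0 -0.005 0 0 0' && python3 -m pendant '0 0 0 0 0 0;0 0 0 0 0 0;0 0 0 0 0 0;0 0 0 0 0 0;0 0 0 0 0 0;0 0 0 0 0 0;0 0 0 0 0 0;0 0 0 0 0 0' -1 30; python3 d.py 597.5 83.5 210 5.8
```

```text
time: 2.85
ee_pos: [0.5993, 0.085, 0.1198]
eef_rot: [0.476, 0.523, -0.474, 0.525]
ft_force: [-0.7, 0.2, 1.9]
width: 0.087
time: 3.65
ee_pos: [0.5977, 0.0852, 0.1165]
eef_rot: [0.474, 0.524, -0.474, 0.524]
ft_force: [0.5, -0.5, 0.1]
width: 0.0306
ROW -0.374 -0.001 0.007 -0.001 0.0 0.0 | t 3.6 p [597.7  85.2 116.5] F [ 0.5 -0.5  0.1] w 30.6
```

```bash
python3 -m pendant '0 0 0 0 0 0;0 0 0 0 0 0;0 0 0 0 0 0;0 0 0 0 0 0' && python3 d.py 597.5 83.5 210 5.8; python3 -m pendant '-0.1 0 0 0 0 0;-0.25 0 0 0 0 0;-0.4 0 0 0 0 0;-0.4 0 0 0 0 0;-0.4 0 0 0 0 0'; python3 d.py 520 290 210 5.8
```

```text
time: 4.05
ee_pos: [0.5978, 0.0852, 0.1165]
eef_rot: [0.474, 0.524, -0.474, 0.524]
ft_force: [2.2, -0.2, -3.5]
width: 0.0235
ROW -0.374 -0.002 0.007 -0.001 -0.0 -0.0 | t 4.0 p [597.8  85.2 116.5] F [ 2.2 -0.2 -3.5] w 23.5
time: 4.55
ee_pos: [0.5974, 0.0852, 0.2163]
eef_rot: [0.474, 0.524, -0.475, 0.524]
ft_force: [0.0, 1.0, -5.3]
width: 0.0236
ROW 0.025 -0.226 -0.846 -0.001 0.0 0.0 | t 4.5 p [597.4  85.2 216.3] F [ 0.   1.  -5.3] w 23.6
```

Run:
```python
from m import *
p,W,c=load('top0')
for u,v in((214,242),(214,230),(195,210),(235,275)): print(u,v,np.round(W[v,u]*1e3,1))
```

```text
214 242 [582.4 310.2   7.8]
214 230 [616.  311.5   5.1]
195 210 [673.4 365.    3.1]
235 275 [493.2 254.1  -1.4]
```

```bash
python3 -m pendant '0 0 -0.15 0 0 0;0 -0.03 -0.35 0 0 0;0 -0.05 -0.55 0 0 0;0 -0.06 -0.75 0 0 0;0 -0.06 -0.85 0 0 0;0 -0.06 -0.89 0 0 0;0 -0.06 -0.89 0 0 0;0 -0.06 -0.89 0 0 0'; python3 d.py 560 305 111 5.8
```

```text
time: 5.35
ee_pos: [0.5608, 0.3032, 0.2151]
eef_rot: [0.474, 0.524, -0.476, 0.524]
ft_force: [-1.1, -0.8, -4.4]
width: 0.0233
ROW 0.416 -0.002 -0.008 -0.002 0.001 0.001 | t 5.3 p [560.8 303.2 215.1] F [-1.1 -0.8 -4.4] w 23.3
```

```bash
python3 -m pendant '0.15 0 0 0 0 0;0.3 0 0 0 0 0;0.37 0 0 0 0 0;0.4 0 0 0 0 0;0.412 0 0 0 0 0;0.412 0 0 0 0 0;0.412 0 0 0 0 0' && python3 -m pendant '0.005 0 0 0 0 0;0.005 0 0 0 0 0;0.005 0 0 0 0 0;0.005 0 0 0 0 0;0.005 0 0 0 0 0;0.005 0 0 0 0 0;0.005 0 0 0 0 0' 0.6; python3 -m pendant '-0.1 0 0 0 0 0;-0.3 0 0 0 0 0;-0.45 0 0 0 0 0;-0.45 0 0 0 0 0;-0.45 0 0 0 0 0'; python3 d.py 664 86 180 5.8
```

```text
time: 6.05
ee_pos: [0.5613, 0.3053, 0.1149]
eef_rot: [0.475, 0.524, -0.474, 0.525]
ft_force: [0.2, 0.5, -3.7]
width: 0.0233
time: 6.75
ee_pos: [0.5605, 0.3051, 0.1123]
eef_rot: [0.474, 0.524, -0.474, 0.524]
ft_force: [-0.0, -0.4, -0.0]
width: 0.0669
time: 7.25
ee_pos: [0.5608, 0.3054, 0.2255]
eef_rot: [0.475, 0.524, -0.474, 0.525]
ft_force: [-0.8, -0.4, -0.1]
width: 0.0696
ROW 0.182 0.323 0.914 -0.001 -0.0 -0.001 | t 7.2 p [560.8 305.4 225.5] F [-0.8 -0.4 -0.1] w 69.6
```

```bash
python3 -m pendant '0 0.1 0.2 0 0 0;-0.1 0.2 0.4 0 0 0;-0.1 0.32 0.6 0 0 0;-0.1 0.32 0.8 0 0 0;-0.1 0.32 0.9 0 0 0;-0.1 0.32 0.914 0 0 0;-0.1 0.32 0.914 0 0 0'
cat > b.py <<'E'
import sys
from m import *
n=sys.argv[1]; cam('wrist',n); p,W,c=load(n); hsv=cv2.cvtColor(p,cv2.COLOR_BGR2HSV); H,S,V=[hsv[...,i].astype(int) for i in range(3)]
x,y,z=W[...,0],W[...,1],W[...,2]; v,u=np.indices(z.shape)
m=(v<330)&(z>.046)&(z<.062)&(x>.55)&(x<.75)
for k,mm in(('black',(V<75)&(S<90)&(y>.02)&(y<.14)),('red',(S>70)&((H<9)|(H>172))&(y<0)&(y>-.13))):
    q=(m&mm).astype(np.uint8); N,l,s,ce=cv2.connectedComponentsWithStats(cv2.morphologyEx(q,cv2.MORPH_CLOSE,np.ones((7,7))))
    if N>1: i=1+s[1:,4].argmax(); print(s[i]); rect((l==i)&(m),W,k)
E
python3 b.py w2; python3 d.py 664 86 180 5.8
```

```text
time: 7.95
ee_pos: [0.6628, 0.0835, 0.248]
eef_rot: [0.474, 0.524, -0.476, 0.523]
ft_force: [-0.8, 1.0, -1.4]
width: 0.0698
[ 300  186   49   49 2218]
black 2207 rect c [664.6  86.4] size [51.1 52.4] ang 6.23 z [52.2 54.4 56.2] mean [664.   88.1]
[302 312  42  17 690]
red 680 rect c [675.8 -46.6] size [48.9 18.9] ang 5.88 z [48.7 53.7 55.8] mean [676.  -45.4]
ROW 0.274 0.007 0.0 -0.001 -0.0 0.001 | t 8.0 p [662.4  85.9 248.4] F [ 0.4  0.1 -0.1] w 69.8
```

View pics/w2.png

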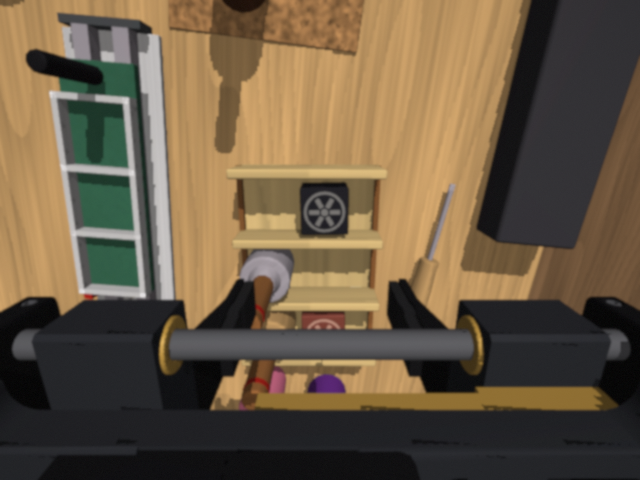

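The picture shows the black blank alone in its bay at (324,210), centred at (664.5, 86.5) mm and about 52 mm square. The dark mallet stands on the mat. I'll go down to z=29 with the jaws along the lane.

```bash
python3 -m pendant '0.2 0.007 0 0 0 0;0.4 0.007 0 0 0 0;0.55 0.007 0 0 0 0;0.6 0.007 0 0 0 0;0.6 0.007 0 0 0 0'; python3 d.py 664.5 86.8 29 5.8
```

```text
time: 8.5
ee_pos: [0.6633, 0.0874, 0.0982]
eef_rot: [0.473, 0.526, -0.475, 0.524]
ft_force: [0.5, 0.8, 0.1]
width: 0.0697
ROW 0.277 0.005 0.003 0.001 -0.0 0.002 | t 8.5 p [663.3  87.4  98.2] F [0.5 0.8 0.1] w 69.7
```

```bash
python3 -m pendant '0.08 0.004 0.002 0 0 0;0.16 0.004 0.002 0 0 0;0.22 0.004 0.002 0 0 0;0.26 0.004 0.002 0 0 0;0.275 0.004 0.002 0 0 0;0.275 0.004 0.002 0 0 0;0.275 0.004 0.002 0 0 0'; python3 d.py 664.5 86.8 29 5.8; python3 -m pendant '0 0 0 0 0 0;0 0 0 0 0 0;0 0 0 0 0 0;0 0 0 0 0 0;0 0 0 0 0 0;0 0 0 0 0 0' -1 40; python3 d.py 664.5 86.8 150 5.8
```

```text
time: 9.2
ee_pos: [0.6663, 0.0858, 0.032]
eef_rot: [0.475, 0.524, -0.474, 0.525]
ft_force: [-0.9, 0.7, 0.2]
width: 0.0696
ROW 0.012 -0.007 -0.005 -0.001 -0.0 -0.001 | t 9.2 p [666.3  85.8  32. ] F [-0.9  0.7  0.2] w 69.6
time: 9.8
ee_pos: [0.6659, 0.0855, 0.0314]
eef_rot: [0.474, 0.524, -0.474, 0.524]
ft_force: [-1.2, -0.6, 3.7]
width: 0.0517
ROW -0.475 -0.005 -0.006 -0.001 0.0 -0.0 | t 9.8 p [665.9  85.5  31.4] F [-1.2 -0.6  3.7] w 51.7
```

```bash
python3 -m pendant '-0.05 0 0 0 0 0;-0.2 0 0 0 0 0;-0.4 0 0 0 0 0;-0.6 0 0 0 0 0;-0.7 0 0 0 0 0;-0.7 0 0 0 0 0;-0.7 0 0 0 0 0'; python3 d.py 428.8 1.6 160 1
```

```text
time: 10.5
ee_pos: [0.6654, 0.0855, 0.2058]
eef_rot: [0.474, 0.524, -0.475, 0.524]
ft_force: [-0.5, -0.6, -3.9]
width: 0.0514
ROW 0.184 -0.975 0.239 0.055 0.0 0.0 | t 10.5 p [665.4  85.5 205.8] F [-0.5 -0.6 -3.9] w 51.4
```

```bash
python3 -m pendant '0 -0.15 0.02 0 0 0;0 -0.35 0.08 0.02 0 0;0 -0.55 0.14 0.05 0 0;0 -0.75 0.2 0.055 0 0;0.1 -0.9 0.23 0.055 0 0;0.184 -0.975 0.239 0.055 0 0;0.184 -0.975 0.239 0.055 0 0;0.184 -0.975 0.239 0.055 0 0'; python3 -m pendant '0 0 0 0 0 0;0 0 0 0 0 0'; python3 d.py 428.8 1.6 63 1
python3 - <<'E'
from m import *
cam('wrist','w3'); p,W,c=load('w3'); hsv=cv2.cvtColor(p,cv2.COLOR_BGR2HSV); H,S,V=[hsv[...,i].astype(int) for i in range(3)]
z=W[...,2];v,u=np.indices(z.shape)
g=((H>55)&(H<95)&(S>80)&(W[...,0]<.5)&(W[...,0]>.38)&(z>.03)&(z<.05)).astype(np.uint8)
n,l,s,ce=cv2.connectedComponentsWithStats(g)
for i in range(1,n):
    if s[i,4]>300: print(s[i]); rect(l==i,W,'pocket')
for k in range(4):
  pass
rect((W[...,0]<.5)&(W[...,0]>.38)&(z>.049)&(z<.058)&(v<300),W,'lips')
E
python3 d.py 428.8 1.6 63 1
```

```text
time: 11.3
ee_pos: [0.4284, 0.0015, 0.1592]
eef_rot: [0.495, 0.505, -0.496, 0.504]
ft_force: [-0.1, 0.4, -2.3]
width: 0.0514
time: 11.5
ee_pos: [0.4301, 0.0023, 0.1604]
eef_rot: [0.496, 0.505, -0.495, 0.505]
ft_force: [-0.2, -0.6, -2.8]
width: 0.0516
ROW 0.389 -0.005 0.003 0.001 -0.001 -0.0 | t 11.5 p [430.1   2.3 160.4] F [-0.2 -0.6 -2.8] w 51.6
[ 278    3   88   93 7807]
pocket 7807 rect c [427. 143.] size [63.1 61.3] ang 1.11 z [38.4 39.7 40.9] mean [427.  143.7]
[ 282  109   80   80 6235]
pocket 6235 rect c [428.2  71.8] size [63.1 61.6] ang 0.97 z [38.5 39.6 40.8] mean [428.2  72.9]
[ 285  202   74   37 2647]
pocket 2647 rect c [429.2  13.6] size [62.8 32.3] ang 1.1 z [38.5 39.6 40.7] mean [429.1  14.1]
lips 5627 rect c [427.7  86.3] size [ 76.2 170.3] ang 0.99 z [52.  53.6 54.8] mean [427.8  89.8]
ROW 0.389 -0.005 0.003 0.001 -0.001 -0.0 | t 11.6 p [430.    2.3 160.3] F [ 0.2  0.  -2.1] w 51.7
```

View pics/w3.png

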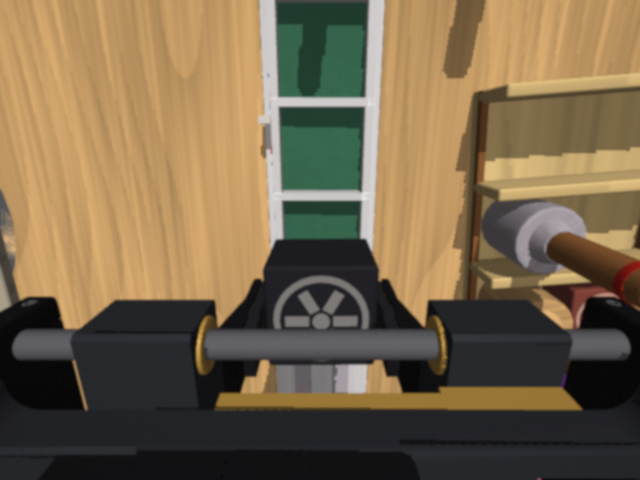

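The black blank is held level at (320,300), in line with the end pocket at (322,220). I'll lower it now.

```bash
python3 -m pendant '0.12 -0.003 0.004 0 0 0;0.24 -0.003 0.004 0 0 0;0.31 -0.003 0.004 0 0 0;0.35 -0.003 0.004 0 0 0;0.375 -0.003 0.004 0 0 0;0.39 -0.003 0.004 0 0 0;0.39 -0.003 0.004 0 0 0;0.39 -0.003 0.004 0 0 0'; python3 d.py 429.2 1 62 1; python3 -m pendant '0 0 0 0 0 0;0 0 0 0 0 0;0 0 0 0 0 0;0 0 0 0 0 0;0 0 0 0 0 0' 0.6; python3 d.py 429.2 1 62 1; python3 -m pendant '-0.1 0 0 0 0 0;-0.3 0 0 0 0 0;-0.5 0 0 0 0 0;-0.65 0 0 0 0 0;-0.65 0 0 0 0 0;-0.65 0 0 0 0 0'; python3 d.py 560.5 305.1 225 5.8
```

```text
time: 12.35
ee_pos: [0.429, 0.0007, 0.0632]
eef_rot: [0.496, 0.504, -0.495, 0.505]
ft_force: [-0.2, 0.3, -3.1]
width: 0.0515
ROW 0.005 0.001 -0.001 0.0 0.0 -0.001 | t 12.3 p [429.    0.7  63.2] F [-0.2  0.3 -3.1] w 51.5
time: 12.85
ee_pos: [0.4286, 0.0007, 0.0627]
eef_rot: [0.496, 0.504, -0.496, 0.504]
ft_force: [0.0, -0.1, -0.1]
width: 0.0691
ROW 0.003 0.003 -0.001 0.0 0.0 -0.0 | t 12.8 p [428.6   0.7  62.7] F [ 0.  -0.1 -0.1] w 69.1
time: 13.45
ee_pos: [0.4288, 0.0006, 0.2256]
eef_rot: [0.496, 0.504, -0.495, 0.505]
ft_force: [1.0, -1.0, -0.0]
width: 0.0693
ROW 0.002 0.548 -1.209 -0.056 0.001 -0.001 | t 13.4 p [428.8   0.6 225.6] F [ 1. -1. -0.] w 69.3
```

```bash
python3 -m pendant '-0.1 0.1 -0.15 -0.02 0 0;-0.2 0.2 -0.35 -0.056 0 0;-0.2 0.3 -0.55 -0.056 0 0;-0.2 0.4 -0.75 -0.056 0 0;-0.2 0.45 -0.9 -0.056 0 0;-0.2 0.48 -0.95 -0.056 0 0;-0.2 0.48 -0.95 -0.056 0 0;-0.2 0.48 -0.95 -0.056 0 0'
cat > t.py <<'E'
import sys
from m import *
n=sys.argv[1]; cam('wrist',n); p,W,c=load(n); v,u=np.indices(p.shape[:2]); z=W[...,2]
q=((z>.14)&(z<.172)&(v<300)).astype(np.uint8); N,l,s,ce=cv2.connectedComponentsWithStats(q)
for i in range(1,N):
    if s[i,4]>60: P=W[l==i]; t=np.percentile(P[:,2],98); print('handle top px',np.round(ce[i])); rect((l==i)&(z>t-.006),W,' ')
E
python3 t.py w4; python3 d.py 560.5 305.1 225 5.8
```

```text
time: 14.25
ee_pos: [0.5436, 0.2406, 0.2732]
eef_rot: [0.473, 0.526, -0.474, 0.524]
ft_force: [0.0, -0.0, 0.3]
width: 0.0697
handle top px [350. 161.]
  668 rect c [560.2 303.1] size [22.9 22.9] ang 83.15 z [152.4 154.4 155.6] mean [560.  303.4]
ROW 0.195 0.093 -0.254 0.0 0.0 0.001 | t 14.3 p [543.9 239.6 273.7] F [-0.5 -0.8  0.1] w 70.0
```

```bash
python3 -m pendant '0.1 0.05 -0.15 0 0 0;0.19 0.068 -0.26 0 0 0;0.19 0.068 -0.26 0 0 0;0.19 0.068 -0.26 0 0 0;0.19 0.068 -0.26 0 0 0'; python3 d.py 560.5 305.1 110 5.8
```

```text
time: 14.8
ee_pos: [0.5554, 0.3049, 0.2284]
eef_rot: [0.475, 0.524, -0.474, 0.525]
ft_force: [-0.1, -0.7, 1.2]
width: 0.0694
ROW 0.474 0.02 0.001 -0.001 0.001 -0.001 | t 14.8 p [555.4 304.9 228.4] F [-0.1 -0.7  1.2] w 69.4
```

```bash
python3 -m pendant '0.15 0.02 0 0 0 0;0.3 0.02 0 0 0 0;0.42 0.02 0 0 0 0;0.47 0.02 0 0 0 0;0.47 0.02 0 0 0 0;0.47 0.02 0 0 0 0'; python3 d.py 560.5 305.1 110 5.8;  python3 -m pendant '0 0 0 0 0 0;0 0 0 0 0 0;0 0 0 0 0 0;0 0 0 0 0 0;0 0 0 0 0 0;0 0 0 0 0 0;0 0 0 0 0 0;0 0 0 0 0 0' -1 30;python3 -m pendant '0 0 0 0 0 0;0 0 0 0 0 0'; python3 d.py 560.5 305.1 110 5.8;  python3 -m pendant '-0.1 0 0 0 0 0;-0.25 0 0 0 0 0;-0.4 0 0 0 0 0;-0.42 0 0 0 0 0;-0.42 0 0 0 0 0';  python3 d.py 597.7 85.2 217 5.8
```

```text
time: 15.4
ee_pos: [0.5605, 0.3072, 0.1119]
eef_rot: [0.475, 0.524, -0.474, 0.525]
ft_force: [0.1, 1.6, 0.0]
width: 0.0696
ROW 0.008 -0.001 0.008 -0.0 -0.0 -0.001 | t 15.4 p [560.5 307.2 111.9] F [0.1 1.6 0. ] w 69.6
time: 16.2
ee_pos: [0.5596, 0.3071, 0.1099]
eef_rot: [0.474, 0.525, -0.474, 0.525]
ft_force: [0.6, -1.2, -2.4]
width: 0.0231
time: 16.4
ee_pos: [0.5596, 0.3071, 0.1099]
eef_rot: [0.474, 0.525, -0.474, 0.525]
ft_force: [1.7, 0.5, -2.2]
width: 0.0234
ROW -0.0 0.003 0.008 0.0 0.0 -0.0 | t 16.4 p [559.6 307.1 109.9] F [ 1.7  0.5 -2.2] w 23.4
time: 16.9
ee_pos: [0.5596, 0.3074, 0.2153]
eef_rot: [0.474, 0.525, -0.474, 0.525]
ft_force: [0.0, -0.2, -5.2]
width: 0.0234
ROW -0.007 0.061 0.9 0.0 -0.0 -0.001 | t 16.9 p [559.6 307.4 215.3] F [ 0.  -0.2 -5.2] w 23.4
```

```bash
python3 -m pendant '0 0 0.15 0 0 0;0 0.02 0.35 0 0 0;0 0.04 0.55 0 0 0;0 0.06 0.75 0 0 0;-0.007 0.06 0.86 0 0 0;-0.007 0.06 0.892 0 0 0;-0.007 0.06 0.892 0 0 0;-0.007 0.06 0.892 0 0 0'; python3 -m pendant '0 0 0 0 0 0;0 0 0 0 0 0';python3 d.py 597.7 87.2 118 5.8
```

```text
time: 17.7
ee_pos: [0.5962, 0.0885, 0.2157]
eef_rot: [0.473, 0.526, -0.474, 0.524]
ft_force: [-0.5, 1.0, -3.9]
width: 0.0233
time: 17.9
ee_pos: [0.5966, 0.0885, 0.2166]
eef_rot: [0.473, 0.525, -0.473, 0.525]
ft_force: [-0.4, 0.7, -4.4]
width: 0.0232
ROW 0.394 0.004 0.006 0.002 -0.0 0.0 | t 17.9 p [596.6  88.5 216.6] F [-0.4  0.7 -4.4] w 23.2
```

```bash
python3 -m pendant '0.12 0.004 0.005 0.002 0 0;0.24 0.004 0.005 0.002 0 0;0.32 0.004 0.005 0.002 0 0;0.36 0.004 0.005 0.002 0 0;0.36 0.004 0.005 0.002 0 0;0.36 0.004 0.005 0.002 0 0'; python3 d.py 597.7 87.2 117.5 5.8
```

```text
time: 18.5
ee_pos: [0.5986, 0.0863, 0.1278]
eef_rot: [0.475, 0.524, -0.474, 0.524]
ft_force: [-0.1, 0.6, -3.7]
width: 0.0236
ROW 0.041 -0.003 -0.004 -0.001 -0.0 -0.001 | t 18.5 p [598.6  86.3 127.8] F [-0.1  0.6 -3.7] w 23.6
```

```bash
python3 -m pendant '0.02 -0.001 -0.003 0 0 0;0.035 -0.001 -0.003 0 0 0;0.04 -0.001 -0.003 0 0 0;0.04 -0.001 -0.003 0 0 0;0.04 -0.001 -0.003 0 0 0'; python3 d.py 597.7 87.2 117 5.8
```

```text
time: 19.0
ee_pos: [0.5982, 0.0866, 0.1173]
eef_rot: [0.475, 0.524, -0.475, 0.524]
ft_force: [0.8, 0.4, -0.1]
width: 0.0232
ROW 0.001 -0.002 -0.003 -0.002 -0.0 -0.001 | t 19.0 p [598.2  86.6 117.3] F [ 0.8  0.4 -0.1] w 23.2
```

```bash
python3 -m pendant '0 0 0 0 0 0;0 0 0 0 0 0;0 0 0 0 0 0;0 0 0 0 0 0;0 0 0 0 0 0;0 0 0 0 0 0;0 0 0 0 0 0' 0.6; python3 -m pendant '-0.1 0 0 0 0 0;-0.3 0 0 0 0 0;-0.48 0 0 0 0 0;-0.55 0 0 0 0 0;-0.55 0 0 0 0 0'; python3 d.py 614 -67 255 5.8
```

```text
time: 19.7
ee_pos: [0.5979, 0.0864, 0.1168]
eef_rot: [0.475, 0.524, -0.475, 0.524]
ft_force: [0.1, -0.2, -0.3]
width: 0.0669
time: 20.2
ee_pos: [0.5991, 0.0871, 0.2576]
eef_rot: [0.476, 0.523, -0.473, 0.525]
ft_force: [0.1, -0.6, 0.5]
width: 0.0697
ROW 0.011 -0.001 0.619 -0.002 0.0 -0.003 | t 20.2 p [599.1  87.1 257.6] F [ 0.1 -0.6  0.5] w 69.7
```

```bash
python3 -m pendant '0 0 0.15 0 0 0;0 0 0.35 0 0 0;0 0 0.52 0 0 0;0 0 0.6 0 0 0;0.01 0 0.619 0 0 0;0.01 0 0.619 0 0 0'; python3 t.py w5; python3 d.py 614.3 -66.5 118 5.8
```

```text
time: 20.8
ee_pos: [0.6126, -0.0677, 0.2504]
eef_rot: [0.475, 0.524, -0.475, 0.523]
ft_force: [0.4, 1.0, -0.1]
width: 0.0697
handle top px [322.  22.]
  1182 rect c [597.4  83.7] size [23.4 22. ] ang 4.85 z [159.2 161.4 162.7] mean [597.3  83.8]
handle top px [324. 142.]
  868 rect c [606.6   8.3] size [22.3 22. ] ang 5.23 z [159.7 161.4 162.7] mean [606.5   8.4]
handle top px [325. 242.]
  681 rect c [614.8 -68.5] size [22.8 22.5] ang 0.62 z [159.1 161.4 162.6] mean [614.6 -67.8]
ROW 0.532 0.007 0.002 -0.001 -0.001 0.001 | t 20.9 p [612.7 -66.3 251. ] F [-0.9  0.1  0.3] w 69.5
```

View pics/w5.png

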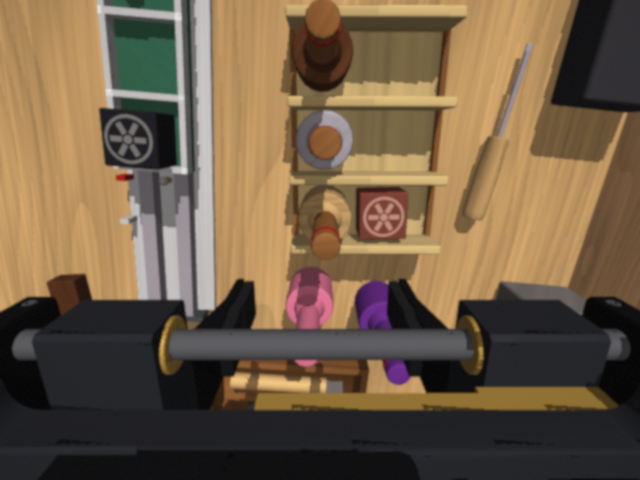

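The dark mallet is back at (597.4,83.7), against (597.4,83.5) at the start. The beech top is at (325,242) px. The black blank is on the carrier at (138,138); I'll check that it lies flat while going down for the beech mallet.

```bash
python3 - <<'E'
from m import *
p,W,c=load('w5'); x,y,z=W[...,0],W[...,1],W[...,2]
m=(abs(x-.429)<.035)&(abs(y-.0016)<.035)&(z>.07); rect(m,W,'black on deck'); P=W[m]; A=np.c_[P[:,:2],np.ones(len(P))]; print('slope',np.linalg.lstsq(A,P[:,2],rcond=None)[0])
E
python3 -m pendant '0.15 0.007 0 0 0 0;0.3 0.007 0 0 0 0;0.42 0.007 0 0 0 0;0.5 0.007 0 0 0 0;0.53 0.007 0 0 0 0;0.53 0.007 0 0 0 0;0.53 0.007 0 0 0 0'; python3 d.py 614.3 -66.5 118 5.8;  python3 -m pendant '0 0 0 0 0 0;0 0 0 0 0 0;0 0 0 0 0 0;0 0 0 0 0 0;0 0 0 0 0 0;0 0 0 0 0 0;0 0 0 0 0 0;0 0 0 0 0 0' -1 30;python3 -m pendant '0 0 0 0 0 0;0 0 0 0 0 0';  python3 d.py 614.3 -66.5 218 5.8
```

```text
black on deck 3535 rect c [426.8  -7.6] size [53.  51.7] ang 0.51 z [76.6 84.  85.9] mean [429.8  -6.9]
slope [-0.06819042 -0.00718426  0.11264621]
time: 21.55
ee_pos: [0.6155, -0.0664, 0.1205]
eef_rot: [0.475, 0.524, -0.474, 0.525]
ft_force: [0.2, -0.6, 0.7]
width: 0.0697
ROW 0.01 -0.005 -0.0 -0.001 0.0 -0.001 | t 21.6 p [615.5 -66.4 120.5] F [ 0.2 -0.6  0.7] w 69.7
time: 22.35
ee_pos: [0.6148, -0.0674, 0.1192]
eef_rot: [0.475, 0.524, -0.475, 0.524]
ft_force: [0.8, 0.1, -0.9]
width: 0.0231
time: 22.55
ee_pos: [0.6148, -0.0674, 0.1192]
eef_rot: [0.475, 0.524, -0.475, 0.524]
ft_force: [0.0, 0.5, -1.5]
width: 0.0234
ROW -0.395 -0.002 -0.004 -0.002 -0.0 0.0 | t 22.6 p [614.8 -67.4 119.2] F [ 0.   0.5 -1.5] w 23.4
```

Run:
```python
from m import *
for n in ('w4','w5'):
    p,W,c=load(n); x,y,z=W[...,0],W[...,1],W[...,2]
    hsv=cv2.cvtColor(p,cv2.COLOR_BGR2HSV); H,S,V=[hsv[...,i].astype(int) for i in range(3)]
    g=((H>55)&(H<95)&(S>80)&(x<.5)&(x>.38)&(z>.03)&(z<.05)).astype(np.uint8)
    N,l,s,ce=cv2.connectedComponentsWithStats(g)
    for i in range(1,N):
        if s[i,4]>200: print(n,s[i]); rect(l==i,W,'pocket')
    m=(abs(x-.429)<.04)&(abs(y+.005)<.045)&(z>.0825)&(z<.0875); rect(m,W,'black top')
    P=W[m]
    if len(P)>10: print(np.round(np.linalg.lstsq(np.c_[P[:,:2],np.ones(len(P))],P[:,2],rcond=None)[0],4))
```

```text
w4 [ 192  218   62   29 1168]
pocket 1168 rect c [427. 197.] size [73.7 31.3] ang 0.75 z [38.  39.4 40.8] mean [429.9 198.9]
w4 [ 197  254   47   42 1560]
pocket 1560 rect c [424.5 138.7] size [55.7 58.5] ang 89.36 z [38.1 39.4 40.6] mean [422.3 141.1]
black top 434 rect c [440.7   1.2] size [49.5 25.1] ang 89.72 z [82.8 84.1 85.8] mean [443.4  -1.1]
[-0.0796  0.0108  0.1195]
w5 [112   0  61  11 476]
pocket 476 rect c [424.5 113.5] size [57.2  8.1] ang 4.06 z [37.9 39.4 40.8] mean [427.8 114.2]
w5 [ 115   20   61   73 3938]
pocket 3938 rect c [425.3  68.6] size [57.1 61.1] ang 0.82 z [38.  39.3 40.7] mean [425.2  69.3]
w5 [122  99  57  66 747]
pocket 747 rect c [426.9  -2.1] size [56.4 61.1] ang 1.19 z [38.1 39.4 42.2] mean [433.6  15.6]
black top 2894 rect c [427.   -7.9] size [51.8 51.3] ang 0.99 z [82.8 84.3 86. ] mean [427.3  -7.4]
[ 0.0001 -0.0014  0.0843]
```

The black blank, with the carrier, was knocked about 9 mm towards -y between my looks. It's still flat in its pocket (top z 84, slope about 0), and pocket1 is now at (427,68.6). On with the beech mallet.

```bash
python3 -m pendant '-0.1 0 0 0 0 0;-0.25 0 0 0 0 0;-0.4 0 0 0 0 0;-0.6 0 0 0 0 0;-0.75 0 0 0 0 0;-0.8 0 0 0 0 0;-0.8 0 0 0 0 0'; python3 d.py 560 305 318 5.8
```

```text
time: 23.25
ee_pos: [0.6153, -0.0672, 0.3204]
eef_rot: [0.475, 0.523, -0.474, 0.525]
ft_force: [-0.2, 0.2, -3.5]
width: 0.0234
ROW 0.008 -0.074 -1.503 -0.002 0.0 -0.001 | t 23.2 p [615.3 -67.2 320.4] F [-0.2  0.2 -3.5] w 23.4
```

```bash
python3 -m pendant '0 0 -0.15 0 0 0;0 -0.02 -0.35 0 0 0;0 -0.03 -0.55 0 0 0;0 -0.04 -0.75 0 0 0;0 -0.05 -0.92 0 0 0;0 -0.05 -1 0 0 0;0 -0.05 -1 0 0 0'; python3 d.py 560 305 218 5.8; python3 -m pendant '0 0 -0.15 0 0 0;0 -0.02 -0.35 0 0 0;0.2 -0.025 -0.5 0 0 0;0.35 -0.025 -0.5 0 0 0;0.4 -0.025 -0.5 0 0 0;0.4 -0.025 -0.5 0 0 0;0.4 -0.025 -0.5 0 0 0';  python3 d.py 560 305 113 5.8
```

```text
time: 23.95
ee_pos: [0.5756, 0.1842, 0.3166]
eef_rot: [0.472, 0.527, -0.474, 0.524]
ft_force: [-0.2, 0.2, -3.0]
width: 0.0231
ROW 0.395 -0.01 -0.487 0.003 -0.001 0.003 | t 23.9 p [575.6 184.2 316.6] F [-0.2  0.2 -3. ] w 23.1
time: 24.65
ee_pos: [0.5606, 0.3025, 0.2206]
eef_rot: [0.476, 0.523, -0.475, 0.524]
ft_force: [1.1, -0.5, -2.9]
width: 0.0233
ROW 0.43 -0.002 -0.01 -0.003 0.0 -0.001 | t 24.6 p [560.6 302.5 220.6] F [ 1.1 -0.5 -2.9] w 23.3
```

```bash
python3 -m pendant '0.15 0 -0.005 0 0 0;0.3 0 -0.005 0 0 0;0.38 0 -0.005 0 0 0;0.42 0 -0.005 0 0 0;0.43 0 -0.005 0 0 0;0.43 0 -0.005 0 0 0;0.43 0 -0.005 0 0 0'; python3 -m pendant '0.004 0 0 0 0 0;0.004 0 0 0 0 0'; python3 d.py 560 305 113 5.8;  python3 -m pendant '0 0 0 0 0 0;0 0 0 0 0 0;0 0 0 0 0 0;0 0 0 0 0 0;0 0 0 0 0 0;0 0 0 0 0 0' 0.6; python3 d.py 560 305 113 5.8; python3 -m pendant '-0.1 0 0 0 0 0;-0.3 0 0 0 0 0;-0.5 0 0 0 0 0;-0.65 0 0 0 0 0;-0.65 0 0 0 0 0'; python3 d.py 676.5 -63.5 265 5.8
```

```text
time: 25.35
ee_pos: [0.5601, 0.3057, 0.1137]
eef_rot: [0.476, 0.524, -0.474, 0.524]
ft_force: [-0.4, 0.2, -2.2]
width: 0.0231
time: 25.55
ee_pos: [0.56, 0.3056, 0.1123]
eef_rot: [0.476, 0.524, -0.474, 0.524]
ft_force: [0.5, -0.9, 5.5]
width: 0.0235
ROW -0.003 -0.0 0.002 -0.002 -0.0 -0.002 | t 25.6 p [560.  305.6 112.3] F [ 0.5 -0.9  5.5] w 23.5
time: 26.15
ee_pos: [0.5591, 0.3052, 0.1107]
eef_rot: [0.475, 0.524, -0.475, 0.524]
ft_force: [0.3, -0.0, 0.7]
width: 0.0628
ROW -0.009 0.003 0.001 -0.002 0.0 0.0 | t 26.1 p [559.1 305.2 110.7] F [ 0.3 -0.   0.7] w 62.8
time: 26.65
ee_pos: [0.5604, 0.3069, 0.2793]
eef_rot: [0.478, 0.523, -0.472, 0.525]
ft_force: [-0.6, -0.2, -0.7]
width: 0.0694
ROW 0.054 0.316 1.52 -0.002 -0.002 -0.005 | t 26.6 p [560.4 306.9 279.3] F [-0.6 -0.2 -0.7] w 69.4
```

```bash
python3 -m pendant '0 0 0.15 0 0 0;0 0.06 0.35 0 0 0;0 0.12 0.55 0 0 0;0 0.18 0.75 0 0 0;0 0.22 0.92 0 0 0;0 0.22 1 0 0 0;0 0.22 1 0 0 0'; python3 -m pendant '0 0 0.15 0 0 0;0 0.06 0.35 0 0 0;0 0.09 0.5 0 0 0;0 0.09 0.52 0 0 0;0 0.09 0.52 0 0 0;0 0.09 0.52 0 0 0'; python3 b.py w6; python3 t.py w6b;  python3 d.py 676.5 -63.5 100 5.8
```

```text
time: 27.35
ee_pos: [0.6393, 0.0567, 0.272]
eef_rot: [0.476, 0.522, -0.477, 0.522]
ft_force: [-1.2, 0.3, 0.4]
width: 0.0696
time: 27.95
ee_pos: [0.6734, -0.0628, 0.2732]
eef_rot: [0.474, 0.525, -0.474, 0.524]
ft_force: [0.6, -0.9, 0.8]
width: 0.0697
[ 304  187   45   46 1960]
red 1946 rect c [678.4 -64. ] size [50.2 52.2] ang 6.57 z [52.3 54.5 56.4] mean [677.9 -62.6]
handle top px [239.  30.]
  995 rect c [597.5  84.6] size [23.2 22.9] ang 25.98 z [158.9 161.3 162.7] mean [597.9  84.2]
handle top px [248. 140.]
  752 rect c [606.6   8.2] size [23.1 22.5] ang 5.35 z [158.9 161.3 162.6] mean [607.3   8.5]
ROW 0.694 0.012 0.005 0.0 -0.0 -0.0 | t 28.1 p [673.4 -62.8 273.5] F [ 0.3  0.6 -0.4] w 69.4
```

```bash
python3 -m pendant '0.2 0.016 0.004 0 0 0;0.4 0.016 0.004 0 0 0;0.6 0.016 0.004 0 0 0;0.69 0.016 0.004 0 0 0;0.69 0.016 0.004 0 0 0;0.69 0.016 0.004 0 0 0'; python3 d.py 677.7 -63.3 31 5.8
```

```text
time: 28.65
ee_pos: [0.6782, -0.0647, 0.1021]
eef_rot: [0.475, 0.524, -0.474, 0.525]
ft_force: [0.2, -0.5, 0.7]
width: 0.0695
ROW 0.285 -0.002 -0.006 -0.001 -0.0 -0.001 | t 28.6 p [678.2 -64.7 102.1] F [ 0.2 -0.5  0.7] w 69.5
```

```bash
python3 -m pendant '0.08 0 -0.004 0 0 0;0.16 0 -0.004 0 0 0;0.22 0 -0.004 0 0 0;0.26 0 -0.004 0 0 0;0.283 0 -0.004 0 0 0;0.283 0 -0.004 0 0 0;0.283 0 -0.004 0 0 0'; python3 d.py 677.7 -63.3 31 5.8; python3 -m pendant '0 0 0 0 0 0;0 0 0 0 0 0;0 0 0 0 0 0;0 0 0 0 0 0;0 0 0 0 0 0;0 0 0 0 0 0' -1 40; python3 d.py 677.7 -63.3 205 5.8;  python3 -m pendant '-0.05 0 0 0 0 0;-0.2 0 0 0 0 0;-0.4 0 0 0 0 0;-0.6 0 0 0 0 0;-0.75 0 0 0 0 0;-0.75 0 0 0 0 0;-0.75 0 0 0 0 0'; python3 d.py 427 68.6 165 1
```

```text
time: 29.35
ee_pos: [0.6781, -0.0649, 0.0309]
eef_rot: [0.475, 0.524, -0.475, 0.524]
ft_force: [-0.3, 0.0, 0.2]
width: 0.0696
ROW -0.0 -0.001 -0.007 -0.002 0.0 -0.001 | t 29.4 p [678.1 -64.9  30.9] F [-0.3  0.   0.2] w 69.6
time: 29.95
ee_pos: [0.6781, -0.065, 0.0305]
eef_rot: [0.475, 0.524, -0.475, 0.524]
ft_force: [0.6, -0.8, 3.4]
width: 0.0516
ROW -0.698 -0.0 -0.007 -0.002 0.0 -0.001 | t 29.9 p [678.1 -65.   30.5] F [ 0.6 -0.8  3.4] w 51.6
time: 30.65
ee_pos: [0.6774, -0.0648, 0.218]
eef_rot: [0.475, 0.524, -0.475, 0.524]
ft_force: [-0.5, -0.2, -5.5]
width: 0.0518
ROW 0.211 -0.944 -0.63 0.054 0.0 -0.0 | t 30.6 p [677.4 -64.8 218. ] F [-0.5 -0.2 -5.5] w 51.8
```

```bash
python3 -m pendant '0 -0.15 -0.1 0 0 0;0 -0.35 -0.23 0.02 0 0;0 -0.55 -0.36 0.05 0 0;0 -0.72 -0.48 0.054 0 0;0 -0.85 -0.58 0.054 0 0;0.1 -0.94 -0.63 0.054 0 0;0.21 -0.944 -0.63 0.054 0 0;0.21 -0.944 -0.63 0.054 0 0'; python3 -m pendant '0 0 0 0 0 0;0 0 0 0 0 0'
python3 - <<'E'
from m import *
cam('wrist','w7')
p,W,c=load('w7'); x,y,z=W[...,0],W[...,1],W[...,2]
hsv=cv2.cvtColor(p,cv2.COLOR_BGR2HSV); H,S,V=[hsv[...,i].astype(int) for i in range(3)]
g=((H>55)&(H<95)&(S>80)&(x<.5)&(x>.38)&(z>.03)&(z<.05)).astype(np.uint8)
N,l,s,ce=cv2.connectedComponentsWithStats(g)
for i in range(1,N):
    if s[i,4]>200: print(s[i]); rect(l==i,W,'pocket')
E
python3 d.py 427.5 69 62 1
```

```text
time: 31.45
ee_pos: [0.4236, 0.0676, 0.1615]
eef_rot: [0.493, 0.506, -0.498, 0.503]
ft_force: [-0.2, -0.2, -3.4]
width: 0.0525
time: 31.65
ee_pos: [0.4281, 0.0685, 0.1657]
eef_rot: [0.496, 0.505, -0.495, 0.504]
ft_force: [-0.6, 0.6, -3.2]
width: 0.0517
[ 274   56   97   42 3129]
pocket 3129 rect c [426.2 192.2] size [73.6 28.6] ang 1.71 z [38.4 39.6 40.9] mean [426.3 191.4]
[ 283  110   79   78 5956]
pocket 5956 rect c [427.1 137.9] size [63.  61.2] ang 0.88 z [38.5 39.6 40.8] mean [427.1 138.9]
[ 286  201   73   37 2570]
pocket 2570 rect c [428.  79.] size [62.9 32.5] ang 1.46 z [38.5 39.6 40.8] mean [428.1  79.3]
ROW 0.415 -0.003 -0.001 -0.0 -0.001 -0.0 | t 31.7 p [428.2  68.6 165.8] F [ 0.1  0.7 -3.2] w 51.6
```

```bash
python3 -m pendant '0.12 0 0.01 0 0 0;0.24 0 0.01 0 0 0;0.31 0 0.01 0 0 0;0.36 0 0.01 0 0 0;0.395 0 0.01 0 0 0;0.415 0 0.01 0 0 0;0.415 0 0.01 0 0 0;0.415 0 0.01 0 0 0'; python3 d.py 428 66 61 1; python3 -m pendant '0 0 0 0 0 0;0 0 0 0 0 0;0 0 0 0 0 0;0 0 0 0 0 0;0 0 0 0 0 0' 0.6; python3 d.py 428 66 61 1; python3 -m pendant '-0.1 0 0 0 0 0;-0.3 0 0 0 0 0;-0.5 0 0 0 0 0;-0.7 0 0 0 0 0;-0.8 0 0 0 0 0;-0.8 0 0 0 0 0'; python3 d.py 545 235 265 5.8
```

```text
time: 32.5
ee_pos: [0.4279, 0.0662, 0.0619]
eef_rot: [0.496, 0.504, -0.495, 0.505]
ft_force: [0.1, 0.7, -3.3]
width: 0.0517
ROW 0.004 0.0 0.001 0.0 0.0 -0.001 | t 32.5 p [427.9  66.2  61.9] F [ 0.1  0.7 -3.3] w 51.7
time: 33.0
ee_pos: [0.4275, 0.0661, 0.0614]
eef_rot: [0.496, 0.504, -0.496, 0.504]
ft_force: [0.2, -0.6, -0.5]
width: 0.0691
ROW 0.002 0.002 0.0 -0.0 0.0 -0.0 | t 33.0 p [427.5  66.1  61.4] F [ 0.2 -0.6 -0.5] w 69.1
time: 33.6
ee_pos: [0.4291, 0.0664, 0.2648]
eef_rot: [0.497, 0.502, -0.494, 0.506]
ft_force: [0.3, -1.0, -0.7]
width: 0.0693
ROW 0.001 0.475 -0.666 -0.056 0.001 -0.004 | t 33.6 p [429.1  66.4 264.8] F [ 0.3 -1.  -0.7] w 69.3
```

Now back to the beech mallet on the mat.

```bash
python3 -m pendant '0 0.12 -0.15 -0.02 0 0;0 0.25 -0.35 -0.056 0 0;0 0.4 -0.55 -0.056 0 0;0 0.475 -0.666 -0.056 0 0;0 0.475 -0.666 -0.056 0 0;0 0.475 -0.666 -0.056 0 0;0 0.475 -0.666 -0.056 0 0'; python3 t.py w8; python3 d.py 559.6 305.4 225 5.8
```

```text
time: 34.3
ee_pos: [0.5428, 0.2338, 0.2608]
eef_rot: [0.474, 0.525, -0.474, 0.525]
ft_force: [-0.2, -0.0, -0.2]
width: 0.0699
handle top px [352. 153.]
  746 rect c [559.3 302.9] size [22.6 23.4] ang 6.45 z [152.4 154.5 155.7] mean [559.  303.3]
ROW 0.145 0.095 -0.281 -0.001 0.001 -0.0 | t 34.4 p [543.1 233.1 261.3] F [-0.4  0.3  0.8] w 69.5
```

```bash
python3 -m pendant '0.05 0.05 -0.15 0 0 0;0.14 0.095 -0.281 0 0 0;0.14 0.095 -0.281 0 0 0;0.14 0.095 -0.281 0 0 0;0.14 0.095 -0.281 0 0 0'; python3 -m pendant '0 0 0 0 0 0'; python3 d.py 559.6 305.4 112 5.8
```

```text
time: 34.85
ee_pos: [0.5605, 0.3049, 0.2275]
eef_rot: [0.475, 0.523, -0.474, 0.525]
ft_force: [0.5, -0.9, -0.2]
width: 0.0694
time: 34.95
ee_pos: [0.5605, 0.3051, 0.2275]
eef_rot: [0.475, 0.523, -0.474, 0.525]
ft_force: [0.7, 0.9, 0.1]
width: 0.0699
ROW 0.462 -0.005 -0.002 -0.002 0.0 -0.001 | t 35.0 p [560.5 305.1 227.5] F [0.7 0.9 0.1] w 69.9
```

```bash
python3 -m pendant '0.15 -0.003 -0.002 0 0 0;0.3 -0.003 -0.002 0 0 0;0.42 -0.003 -0.002 0 0 0;0.46 -0.003 -0.002 0 0 0;0.46 -0.003 -0.002 0 0 0;0.46 -0.003 -0.002 0 0 0';  python3 -m pendant '0 0 0 0 0 0;0 0 0 0 0 0;0 0 0 0 0 0;0 0 0 0 0 0;0 0 0 0 0 0;0 0 0 0 0 0;0 0 0 0 0 0;0 0 0 0 0 0' -1 30;python3 -m pendant '0 0 0 0 0 0;0 0 0 0 0 0'; python3 d.py 559.6 305.4 112 5.8;  python3 -m pendant '-0.1 0 0 0 0 0;-0.25 0 0 0 0 0;-0.4 0 0 0 0 0;-0.6 0 0 0 0 0;-0.8 0 0 0 0 0;-0.82 0 0 0 0 0;-0.82 0 0 0 0 0';  python3 d.py 614.8 -67.4 318 5.8
```

```text
time: 35.55
ee_pos: [0.5597, 0.3076, 0.1132]
eef_rot: [0.475, 0.524, -0.473, 0.525]
ft_force: [0.5, 0.2, 0.1]
width: 0.0695
time: 36.35
ee_pos: [0.5589, 0.3073, 0.1111]
eef_rot: [0.474, 0.525, -0.474, 0.525]
ft_force: [-0.4, -0.6, -1.2]
width: 0.0234
time: 36.55
ee_pos: [0.5589, 0.3073, 0.1112]
eef_rot: [0.474, 0.525, -0.474, 0.525]
ft_force: [1.2, 0.8, -0.9]
width: 0.0235
ROW -0.003 0.002 0.008 0.0 0.0 0.0 | t 36.5 p [558.9 307.3 111.2] F [ 1.2  0.8 -0.9] w 23.5
time: 37.25
ee_pos: [0.559, 0.3079, 0.3173]
eef_rot: [0.475, 0.525, -0.473, 0.525]
ft_force: [-0.2, 0.9, -4.3]
width: 0.0233
ROW -0.004 0.07 1.516 0.0 -0.001 -0.001 | t 37.2 p [559.  307.9 317.3] F [-0.2  0.9 -4.3] w 23.3
```

```bash
python3 -m pendant '0 0 0.15 0 0 0;0 0.02 0.35 0 0 0;0 0.03 0.55 0 0 0;0 0.04 0.75 0 0 0;0 0.05 0.92 0 0 0;0 0.05 1 0 0 0;0 0.05 1 0 0 0'; python3 -m pendant '0 0 0.15 0 0 0;0 0.02 0.35 0 0 0;0 0.02 0.48 0 0 0;0 0.02 0.508 0 0 0;0 0.02 0.508 0 0 0;0 0.02 0.508 0 0 0'; python3 -m pendant '0 0 0 0 0 0'; python3 d.py 614.8 -65.5 218 5.8
```

```text
time: 37.95
ee_pos: [0.5968, 0.0545, 0.3134]
eef_rot: [0.474, 0.524, -0.477, 0.523]
ft_force: [-1.3, 0.3, -2.8]
width: 0.0231
time: 38.55
ee_pos: [0.614, -0.0638, 0.3154]
eef_rot: [0.473, 0.526, -0.473, 0.525]
ft_force: [0.1, 0.5, -2.8]
width: 0.0238
time: 38.65
ee_pos: [0.6142, -0.0636, 0.316]
eef_rot: [0.473, 0.526, -0.473, 0.525]
ft_force: [0.6, -0.2, -3.0]
width: 0.0236
ROW 0.392 0.002 0.008 0.002 -0.0 0.0 | t 38.6 p [614.2 -63.6 316. ] F [ 0.6 -0.2 -3. ] w 23.6
```

```bash
python3 -m pendant '0.15 0.002 0.008 0.002 0 0;0.35 0.002 0.008 0.002 0 0;0.5 0.002 0.008 0.002 0 0;0.65 0.002 0.008 0.002 0 0;0.73 0.002 0.008 0.002 0 0;0.75 0.002 0.008 0.002 0 0;0.75 0.002 0.008 0.002 0 0;0.75 0.002 0.008 0.002 0 0'; python3 d.py 614.8 -65.5 118 5.8
```

```text
time: 39.45
ee_pos: [0.616, -0.0672, 0.1305]
eef_rot: [0.475, 0.524, -0.474, 0.525]
ft_force: [0.5, -0.3, -2.6]
width: 0.0234
ROW 0.05 -0.004 -0.007 -0.001 0.0 -0.001 | t 39.5 p [616.  -67.2 130.5] F [ 0.5 -0.3 -2.6] w 23.4
```

```bash
python3 -m pendant '0.02 -0.004 -0.006 0 0 0;0.04 -0.004 -0.006 0 0 0;0.049 -0.004 -0.006 0 0 0;0.049 -0.004 -0.006 0 0 0;0.049 -0.004 -0.006 0 0 0'; python3 d.py 614.8 -65.5 118 5.8;  python3 -m pendant '0 0 0 0 0 0;0 0 0 0 0 0;0 0 0 0 0 0;0 0 0 0 0 0;0 0 0 0 0 0;0 0 0 0 0 0;0 0 0 0 0 0' 0.6; python3 -m pendant '-0.1 0 0 0 0 0;-0.3 0 0 0 0 0;-0.48 0 0 0 0 0;-0.58 0 0 0 0 0;-0.6 0 0 0 0 0;-0.6 0 0 0 0 0'; python3 t.py w9; python3 d.py 425 194 240 1
```

```text
time: 39.95
ee_pos: [0.6148, -0.0659, 0.1181]
eef_rot: [0.475, 0.524, -0.474, 0.525]
ft_force: [-2.2, 1.0, 8.2]
width: 0.0232
ROW 0.0 0.0 -0.002 -0.002 0.0 -0.001 | t 40.0 p [614.8 -65.9 118.1] F [-2.2  1.   8.2] w 23.2
time: 40.65
ee_pos: [0.614, -0.0664, 0.1165]
eef_rot: [0.475, 0.524, -0.475, 0.524]
ft_force: [0.1, -0.0, 0.6]
width: 0.067
time: 41.25
ee_pos: [0.6143, -0.0664, 0.2669]
eef_rot: [0.475, 0.524, -0.475, 0.524]
ft_force: [0.2, 0.2, -0.4]
width: 0.0695
handle top px [319.  30.]
  1034 rect c [597.1  84.4] size [22.7 23.4] ang 57.48 z [159.2 161.4 162.7] mean [597.3  84. ]
handle top px [322. 143.]
  762 rect c [606.5   8.1] size [22.3 22.1] ang 5.62 z [159.7 161.4 162.6] mean [606.5   8.4]
handle top px [321. 238.]
  604 rect c [613.6 -68.7] size [23.2 22.3] ang 4.0 z [159.1 161.4 162.6] mean [613.4 -68.2]
ROW 0.103 -0.649 -1.112 0.054 0.0 0.0 | t 41.3 p [613.8 -66.6 265.7] F [-0.2 -1.1 -0.3] w 69.7
```

View pics/w9.png

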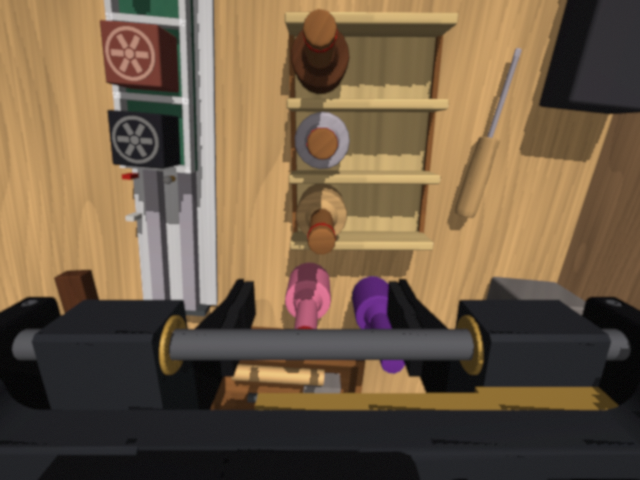

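All three mallets are within about 1 mm of where they started, and both blanks are aboard. The red mark is at (127,177). Next I'll go towards the push post and measure the post, the pointer and the mark.

```bash
python3 -m pendant '0 -0.1 -0.15 0 0 0;0 -0.2 -0.3 0.02 0 0;0 -0.35 -0.45 0.054 0 0;0 -0.5 -0.6 0.054 0 0;0.05 -0.6 -0.72 0.054 0 0;0.05 -0.64 -0.75 0.054 0 0;0.05 -0.64 -0.75 0.054 0 0;0.05 -0.64 -0.75 0.054 0 0'
python3 - <<'E'
from m import *
cam('wrist','w10')
p,W,c=load('w10'); x,y,z=W[...,0],W[...,1],W[...,2]; v,u=np.indices(z.shape)
hsv=cv2.cvtColor(p,cv2.COLOR_BGR2HSV); H,S,V=[hsv[...,i].astype(int) for i in range(3)]
rect((z>.108)&(z<.12)&(v<280)&(x<.48),W,'post top')
rm=(((H<7)|(H>173))&(S>140)&(x<.41)&(x>.36)).astype(np.uint8)
N,l,s,ce=cv2.connectedComponentsWithStats(rm)
for i in range(1,N):
    if s[i,4]>8: print(s[i]); rect(l==i,W,'red')
for k,yc in(('red',.067),('black',-.007)):
    m=(abs(x-.428)<.04)&(abs(y-yc)<.033)&(z>.0825)&(z<.0875); rect(m,W,k)
E
python3 d.py 425 194 200 1
```

```text
time: 42.1
ee_pos: [0.4367, 0.103, 0.2536]
eef_rot: [0.496, 0.504, -0.496, 0.504]
ft_force: [-0.8, 0.6, -0.7]
width: 0.0692
post top 360 rect c [425.6 193.9] size [17.1 16.7] ang 44.3 z [112.1 114.2 115.8] mean [425.8 194. ]
[288 221  10  27 149]
red 149 rect c [406.1  83. ] size [ 7.3 19.7] ang 0.46 z [56.4 83.  84.5] mean [406.1  87.8]
[289 261   7  14  63]
red 63 rect c [406.4  50.3] size [ 5.9 15.2] ang 5.25 z [82.6 83.6 84.5] mean [406.1  48.7]
[276 318   6  11  56]
red 56 rect c [383.1 -53.9] size [7.3 6.6] ang 88.48 z [12.3 25.6 28.4] mean [383.1 -53.3]
red 2230 rect c [426.4  67.5] size [51.4 51.7] ang 1.0 z [82.8 84.5 86.2] mean [426.7  68.1]
black 1500 rect c [426.1  -1.9] size [51.6 40.8] ang 0.77 z [82.8 84.6 86.2] mean [426.2  -1.4]
ROW 0.215 -0.042 -0.365 -0.001 -0.0 0.0 | t 42.1 p [437.  103.  253.7] F [0.1 0.1 0.3] w 69.6
```

View pics/w10.png

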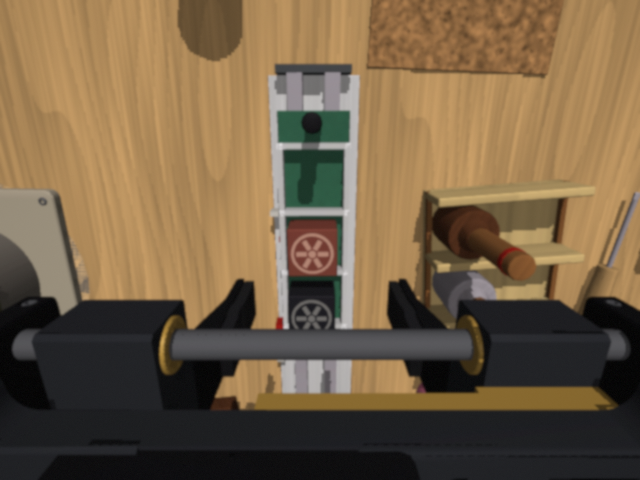

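Post top at (311,122) px, which is (425.7,194) mm. Both blanks are flat with tops at z≈84, and the red mark is at y≈-53.7, so the slide is about 121 mm. I'll pinch the post.

```bash
python3 -m pendant '0 -0.04 -0.15 0 0 0;0 -0.044 -0.3 0 0 0;0.1 -0.044 -0.366 0 0 0;0.215 -0.044 -0.366 0 0 0;0.215 -0.044 -0.366 0 0 0;0.215 -0.044 -0.366 0 0 0'; python3 -m pendant '0 0 0 0 0 0'; python3 d.py 425.7 195 87 1
```

```text
time: 42.75
ee_pos: [0.4242, 0.1953, 0.2005]
eef_rot: [0.496, 0.505, -0.496, 0.503]
ft_force: [0.1, -0.1, -0.2]
width: 0.0696
time: 42.85
ee_pos: [0.4248, 0.1955, 0.2015]
eef_rot: [0.496, 0.504, -0.495, 0.504]
ft_force: [0.7, 0.5, 0.3]
width: 0.0696
ROW 0.458 0.003 0.002 -0.001 -0.001 -0.001 | t 42.9 p [424.8 195.5 201.5] F [0.7 0.5 0.3] w 69.6
```

```bash
python3 -m pendant '0.15 0.003 0.002 0 0 0;0.3 0.003 0.002 0 0 0;0.42 0.003 0.002 0 0 0;0.458 0.003 0.002 0 0 0;0.458 0.003 0.002 0 0 0;0.458 0.003 0.002 0 0 0'; python3 d.py 425.7 195 87 1; python3 -m pendant '0 0 0 0 0 0;0 0 0 0 0 0;0 0 0 0 0 0;0 0 0 0 0 0;0 0 0 0 0 0;0 0 0 0 0 0;0 0 0 0 0 0;0 0 0 0 0 0' -1 20;python3 -m pendant '0 0 0 0 0 0;0 0 0 0 0 0;0 0 0 0 0 0'; python3 d.py 427.8 74 87 1
```

```text
time: 43.45
ee_pos: [0.4257, 0.1955, 0.0876]
eef_rot: [0.496, 0.504, -0.495, 0.505]
ft_force: [0.7, 0.6, 0.0]
width: 0.0692
ROW 0.002 -0.0 0.002 -0.0 -0.0 -0.001 | t 43.5 p [425.7 195.5  87.6] F [0.7 0.6 0. ] w 69.2
time: 44.25
ee_pos: [0.427, 0.1951, 0.0861]
eef_rot: [0.497, 0.503, -0.494, 0.505]
ft_force: [13.7, 1.0, -9.1]
width: 0.0177
time: 44.55
ee_pos: [0.427, 0.195, 0.0861]
eef_rot: [0.497, 0.503, -0.494, 0.505]
ft_force: [13.1, 1.0, -10.0]
width: 0.0174
ROW -0.004 -0.005 0.484 -0.001 -0.001 -0.003 | t 44.5 p [427.  195.   86.1] F [ 13.1   1.  -10. ] w 17.4
```

```bash
python3 -m pendant '0 0.006 0.02 0 0 0;0 0.006 0.06 0 0 0;0 0.006 0.11 0 0 0;0 0.006 0.16 0 0 0;0 0.006 0.21 0 0 0;0 0.006 0.26 0 0 0;0 0.006 0.31 0 0 0;0 0.006 0.36 0 0 0'; python3 d.py 429 74 87 1;python3 -m pendant '0 0 0.03 0 0 0;0 0 0.05 0 0 0;0 0 0.07 0 0 0;0 0 0.085 0 0 0'; python3 d.py 429 74 87 1; python3 -m pendant '0 0 0.01 0 0 0;0 0 0.02 0 0 0;0 0 0.03 0 0 0;0 0 0.03 0 0 0'; python3 d.py 429 74 87 1
```

```text
time: 45.35
ee_pos: [0.4287, 0.1052, 0.086]
eef_rot: [0.496, 0.504, -0.495, 0.505]
ft_force: [5.9, 1.3, -4.6]
width: 0.0174
ROW -0.004 -0.001 0.125 0.0 -0.001 -0.002 | t 45.4 p [428.7 105.2  86. ] F [ 5.9  1.3 -4.6] w 17.4
time: 45.75
ee_pos: [0.429, 0.0852, 0.0861]
eef_rot: [0.497, 0.504, -0.494, 0.504]
ft_force: [6.5, 11.6, -9.1]
width: 0.0176
ROW -0.004 -0.001 0.045 0.0 -0.002 -0.002 | t 45.8 p [429.   85.2  86.1] F [ 6.5 11.6 -9.1] w 17.6
time: 46.15
ee_pos: [0.4292, 0.0753, 0.086]
eef_rot: [0.496, 0.503, -0.496, 0.505]
ft_force: [5.7, -6.0, -3.1]
width: 0.0174
ROW -0.004 -0.001 0.005 -0.001 0.001 -0.001 | t 46.1 p [429.2  75.3  86. ] F [ 5.7 -6.  -3.1] w 17.4
```

The force reversed from +11.6 to -6 N, so the detent is now pulling the carrier in. I'll ease forward a little, look, and then release.

```bash
python3 -m pendant '0 0 0.004 0 0 0;0 0 0.008 0 0 0;0 0 0.008 0 0 0;0 0 0.008 0 0 0'; python3 d.py 429 74 87 1;  python3 -m pendant '0 0 0 0 0 0;0 0 0 0 0 0;0 0 0 0 0 0;0 0 0 0 0 0;0 0 0 0 0 0;0 0 0 0 0 0;0 0 0 0 0 0' 0.2;  python3 d.py 429 74 87 1; python3 -m pendant '-0.1 0 0 0 0 0;-0.3 0 0 0 0 0;-0.5 0 0 0 0 0;-0.7 0 -0.1 0 0 0;-0.9 0 -0.2 0 0 0;-0.9 0 -0.4 0 0 0;-0.9 0 -0.4 0 0 0;-0.9 0 -0.4 0 0 0'
python3 - <<'E'
from m import *
for n in('top','scene'): cam(n,n+'1')
for n in('top1','scene1'):
    p,W,c=load(n); x,y,z=W[...,0],W[...,1],W[...,2]
    hsv=cv2.cvtColor(p,cv2.COLOR_BGR2HSV); H,S,V=[hsv[...,i].astype(int) for i in range(3)]
    rect((z>.106)&(z<.122)&(x<.46)&(x>.39)&(y>.0)&(y<.25),W,n+'post top')
    rm=(((H<7)|(H>173))&(S>140)&(x<.40)&(x>.36)&(abs(y)<.15)).astype(np.uint8)
    N,l,s,ce=cv2.connectedComponentsWithStats(rm)
    for i in range(1,N):
        if s[i,4]>2: print(s[i],np.round(ce[i],1)); rect(l==i,W,'red')
a=cv2.resize(cv2.imread('pics/top1.png')[190:330,220:440],None,fx=3.5,fy=3.5,interpolation=2); cv2.imwrite('pics/c.png',a)
E
```

```text
time: 46.55
ee_pos: [0.4292, 0.0742, 0.086]
eef_rot: [0.496, 0.504, -0.495, 0.505]
ft_force: [6.1, -0.8, -3.5]
width: 0.0175
ROW -0.004 -0.001 0.001 -0.0 0.0 -0.001 | t 46.5 p [429.2  74.2  86. ] F [ 6.1 -0.8 -3.5] w 17.5
time: 47.25
ee_pos: [0.4281, 0.0745, 0.0858]
eef_rot: [0.496, 0.504, -0.496, 0.504]
ft_force: [0.1, -0.2, 0.6]
width: 0.0515
ROW -0.005 0.003 0.002 0.0 0.0 -0.0 | t 47.2 p [428.1  74.5  85.8] F [ 0.1 -0.2  0.6] w 51.5
time: 48.05
ee_pos: [0.4268, 0.1748, 0.3114]
eef_rot: [0.496, 0.504, -0.495, 0.505]
ft_force: [-0.2, -2.0, 0.9]
width: 0.0523
top1post top 45 rect c [429.6  74.3] size [14.8 14.8] ang 87.98 z [110.1 115.3 119.4] mean [429.5  74.4]
[351 311   2   5  10] [351.5 313. ]
red 10 rect c [386.1 -52.8] size [ 3.4 11.3] ang 82.82 z [11.4 25.8 31.5] mean [385.7 -52.7]
scene1post top 44 rect c [429.5  72.2] size [15.9 19.9] ang 89.39 z [106.8 114.1 119.4] mean [429.9  70.9]
```

View pics/c.png

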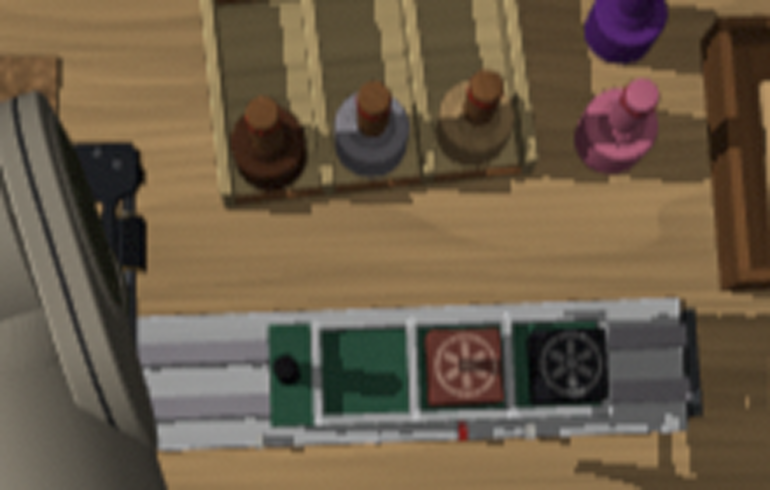

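View pics/scene1.png

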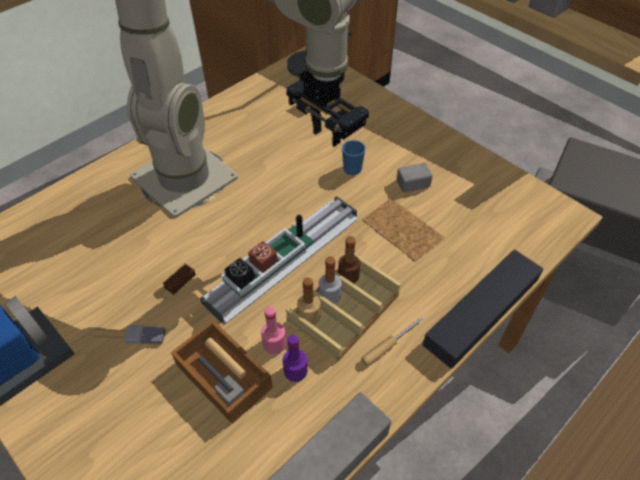

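The pointer and the red mark coincide at (462,432) in the top crop, and both blanks lie flat in their pockets. In the scene view the brush handle at about (110,335) is hard to make out, so I'll compare the bystanders and the final blanks numerically.

Run:
```python
from m import *
cam('top','top2'); cam('wrist','w11')
a=load('top0')[0];b,W,c=load('top2'); A=load('top0')[1]
for n,(u0,u1,v0,v1) in dict(brush=(455,520,290,355),wedge=(400,445,330,360),cobble=(125,178,255,298),pot=(155,225,320,360),chisel=(278,355,150,175),mallets=(280,372,212,246)).items():
    d=np.abs(a[v0:v1,u0:u1].astype(int)-b[v0:v1,u0:u1]).max(2); dz=np.abs(A[v0:v1,u0:u1,2]-W[v0:v1,u0:u1,2]); print(n,'diff px',(d>40).sum(),'of',d.size,'dz>10mm',(dz>.01).sum())
p,W,c=load('w11'); x,y,z=W[...,0],W[...,1],W[...,2]
for k,yc in(('red',-.053),('black',-.125)):
    m=(abs(x-.43)<.04)&(abs(y-yc)<.035)&(z>.08)&(z<.089); rect(m,W,k)
rect((z>.108)&(z<.12)&(x<.48)&(x>.39)&(abs(y-.074)<.03),W,'post top')
cv2.imwrite('pics/e.png',np.hstack([cv2.resize(q[280:360,440:540],None,fx=3.8,fy=3.8) for q in(a,b)]))
```

```text
brush diff px 1773 of 4225 dz>10mm 28
wedge diff px 317 of 1350 dz>10mm 5
cobble diff px 372 of 2279 dz>10mm 570
pot diff px 1199 of 2800 dz>10mm 1468
chisel diff px 0 of 1925 dz>10mm 13
mallets diff px 168 of 3128 dz>10mm 226
red 1060 rect c [428.6 -56.2] size [51.3 47. ] ang 0.3 z [82.6 84.6 86.1] mean [428.4 -55.5]
black few 0
post top 186 rect c [427.9  73.7] size [16.4 17.1] ang 0.75 z [109.6 114.2 115.5] mean [427.8  74.9]
```

View pics/e.png

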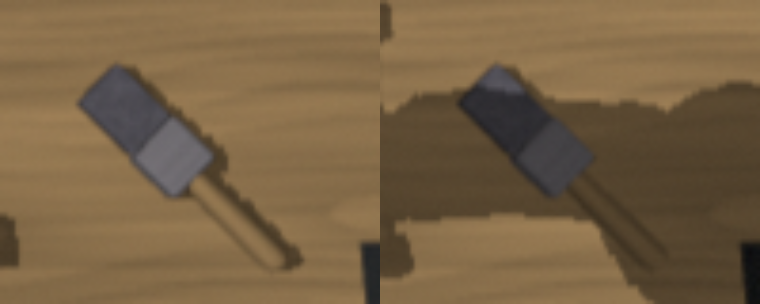

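```bash
python3 - <<'E'
from m import *
for n in('top0','top2','scene1'):
    p,W,c=load(n); x,y,z=W[...,0],W[...,1],W[...,2]
    for k,yc in (('dark',.085),('steel',.008),('beech',-.068)): rect((x>.55)&(x<.7)&(z>.155)&(z<.17)&(abs(y-yc)<.03),W,n+k)
    rect((abs(x-.43)<.04)&(abs(y+.127)<.036)&(z>.078)&(z<.092),W,'black'); rect((x>.3)&(x<.48)&(y>.28)&(y<.4)&(z>.07)&(z<.095),W,'pot')
E
python3 -c "
from bench import close_job; print(close_job())"
```

```text
top0dark 77 rect c [599.   85.4] size [22.  22.4] ang 45.33 z [158.6 162.  166.3] mean [598.8  85.2]
top0steel 82 rect c [607.1   9.8] size [21.6 22.6] ang 88.84 z [157.1 162.5 165.4] mean [607.2  10.1]
top0beech 78 rect c [616.1 -67.6] size [20.7 23.7] ang 45.15 z [157.4 162.5 167.1] mean [615.4 -66.9]
black few 0
pot 97 rect c [330.6 375. ] size [49.7 57.8] ang 89.61 z [70.7 85.3 89.9] mean [337.1 365.8]
top2dark 78 rect c [598.1  86.7] size [22.1 22. ] ang 45.7 z [158.4 162.6 165.5] mean [598.   86.2]
top2steel 81 rect c [607.6   9.7] size [21.7 22.3] ang 88.68 z [156.7 162.  166.7] mean [607.3   9.8]
top2beech 75 rect c [615.2 -67.3] size [21.9 21.3] ang 29.46 z [157.6 161.9 166. ] mean [614.9 -67.2]
black 444 rect c [ 431.  -127.2] size [52.3 52.6] ang 2.11 z [80.8 85.4 89.5] mean [ 430.5 -126.5]
pot 60 rect c [335.3 371.5] size [67.8 26.8] ang 33.56 z [73.5 85.4 89.8] mean [333.5 369.9]
scene1dark 78 rect c [598.3  83.5] size [22.1 23.7] ang 61.71 z [155.8 161.4 166.5] mean [599.4  82.7]
scene1steel 84 rect c [607.6   7.8] size [20.8 24.4] ang 45.24 z [155.5 162.2 165.7] mean [608.8   6.8]
scene1beech 85 rect c [615.6 -70.2] size [21.7 22. ] ang 20.39 z [156.5 162.2 165.5] mean [615.8 -70.5]
black 397 rect c [ 430.6 -128.6] size [54.9 57.5] ang 89.74 z [80.5 85.  88.9] mean [ 431.5 -130. ]
pot 116 rect c [331.4 373. ] size [61.6 52.9] ang 0.21 z [71.3 80.6 88. ] mean [340.9 364.2]
the job is handed in; nothing more can be done
None
```

The job is handed in. Two blanks were present, black and red, and I saw no sign of the grey one: its bay was empty behind the steel mallet. Both blanks are on the carrier, carved face up, and the carrier is in its detent at the red mark.

**What I did:** I moved the dark mallet to the mat, put the black blank in the end pocket (pocket2), and returned the mallet. I did the same with the beech mallet and the red blank, which went in the middle pocket (pocket1). I then pinched the post, slid the carrier about 120 mm and let go.

**Last checks:**
- **Blanks:** both measured flat, with tops at z ≈ 84–85 mm.
- **Carrier:** the pointer and red mark coincide in the top view. The slide force peaked at 11.6 N, reversed to -6 N and settled at about 0 before release, which fits the detent.
- **Mallets:** all three are upright and within about 1–1.5 mm of their starting positions.
- **Other items:** the chisel did not change between the start and end pictures. The brush differed only by the arm's shadow. The wedge and cobble look unmoved by eye. The pot fit agreed to about 2 mm in the scene view; the arm partly hid the pot in the last top view.

**Disagreements:**
- **Knock during the run:** the black blank and the carrier shifted about 9 mm and 4–5 mm towards -y between two looks, while the arm was away. The blank stayed flat in its pocket, against the lip. I re-measured the pockets before loading the red blank.
- **Black blank in the last wrist picture:** it gave no reading because it was out of view, so I measured it from the top and scene cameras instead.

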